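# Square a flow-cell stack in its assembly jig and lock it with the hold-down bar

## Task

Lay the cover plate, its two ports upward, on the base plate that lies loosely in the black assembly jig, long sides together, and square both plates snugly into the corner, flush against the two fences. Then slide the hold-down bar, round nose first and flat on top of the stack, into the slot of the thick fence until it reaches the hidden stop. Let go, leave the stack square and do not disturb the things around.

Things in the scene. Friction and masses are not known exactly. Their poses are not given: they have to be found in the camera images.
- jig: Fixed jig: black board 12 mm thick (x -100 to 90, y -75 to 55 mm) with two dark steel fences. Origin at bench level, below the centre of squared plates; z up. Thick slotted fence: face at x = -45 mm looking to +x, spans x -95 to -45, y -35 to 35, top z = 56 mm. Low side fence: face at y = 30 mm looking to -y, spans x -45 to 0, y 30 to 42, top z = 30 mm. Sides +x and -y are open. Smooth.
- jig_seat (a point): Point on the board's top, 12 mm above the jig's origin: where the centre of the base plate's underside lies when squared, plates' long sides along the jig's x. The cover plate's underside centre belongs 10 mm above it, the bar's underside 20 mm above it. Axes as the jig's.
- jig_slot (a point): Centre of the slot's mouth in the thick fence's face, at (-45, 0, 37) mm in the jig's frame. The blind slot runs from it towards the jig's -x, 24 mm wide, 14 mm high (z 30 to 44 mm), 30 mm deep to a rigid hidden stop. Axes as the jig's.
- base_plate: White plastic plate 90 x 60 x 10 mm, about 0.09 kg, fine grooves on top; lies on the jig's board askew, up to 30 mm off each fence, free to slide (friction about 0.25 on the jig and the cover). Origin: centre of its underside; x along its 90 mm length, z up. Either way round is right.
- cover_plate: Aluminium plate 90 x 60 x 10 mm, about 0.13 kg, flat on the bench, with two round steel ports on top (10 mm across, 8 mm tall) at (33, 21) and (-33, -21) mm. Origin: centre of its underside; x along its 90 mm length, z up. Either way round is right.
- bar: Steel hold-down bar, flat on the bench: 100 long, 20 wide, 8 mm thick, about 0.14 kg, round nose (radius 10 mm) at its -x end, tip at x = -50 mm. Origin: centre of its underside; z up. Grip tab: upright block at x = 13 to 37 mm, 12 mm thick in y, from z = 8 to 38 mm. Home at the stop: origin at x = -25, y = 0 in the jig's frame, x axes parallel.
- tube_rack: Bystander: blue rack with ten capped tubes, 55 x 130 mm, 84 mm tall. Origin: centre of its underside.
- jar: Bystander: brown glass jar, 56 mm across, 75 mm tall. Origin: centre of its underside.
- dish: Bystander: low round glass dish, 92 mm across, 15 mm tall. Origin: centre of its underside.
Things that resemble listed ones, but are neither listed nor needed, are in the scene too. Of the things that look like the jig, take the one that is farthest to the robot's left at the start.

How it is judged:
On the way, in this order (a step that is already met when the one before it is completed fails the run):
1. the cover plate lies on the base plate and both are square against both fences (x of base_plate in the frame of jig between -0.003 and 0.0025 m and y of base_plate in the frame of jig between -0.0025 and 0.003 m and z of base_plate in the frame of jig between 0.009 and 0.015 m and angle between the x axis of each of base_plate, cover_plate and the x axis of jig, either way round below 0.035 rad and angle between each of base_plate, cover_plate's own z axis and vertical below 0.05 rad and x of cover_plate in the frame of jig between -0.003 and 0.0025 m and y of cover_plate in the frame of jig between -0.0025 and 0.003 m and z of cover_plate in the frame of jig between 0.019 and 0.025 m), for 0.2 s.
2. the hold-down bar is in the slot, at its stop (x of bar in the frame of jig below -0.0225 m and y of bar in the frame of jig between -0.005 and 0.005 m and z of bar in the frame of jig between 0.028 and 0.036 m and angle between the x axis of bar and the x axis of jig, either way round below 0.12 rad and angle between bar's own z axis and vertical below 0.12 rad), for 0.2 s.
At the end, for the whole second after the job is handed in: Base plate and cover plate lie flat on one another in the jig, each within 2.5 mm of both fences and within 2 degrees of square; the bar lies flat on the stack in the slot, its nose within 2.5 mm of the hidden stop; all at rest and released (all of step 1 and all of step 2 and linear speed of each of base_plate, cover_plate, bar below 0.02 m/s); the robot touches nothing.
It fails at once if the tube rack is pushed aside by more than 25 mm or tipped (distance of tube_rack from where it was at the start of the episode above 0.025 m or angle between tube_rack's own z axis and vertical above 0.3 rad).
It fails at once if the jar is pushed aside by more than 25 mm or tipped (distance of jar from where it was at the start of the episode above 0.025 m or angle between jar's own z axis and vertical above 0.3 rad).
It fails at once if the dish is pushed aside by more than 25 mm or tipped (distance of dish from where it was at the start of the episode above 0.025 m or angle between dish's own z axis and vertical above 0.3 rad).
It also fails if it takes over 72 s, if anything falls off the work surface, if the arm or the gripper's body presses on something with over 40 N, if the wrist force passes 120 N, or if a joint passes its speed limit or range.

## Robot

A 7-joint arm with a two-finger parallel gripper is mounted at the origin on the work surface. World frame = base frame: x ahead of the robot, y to its left, z up, the work surface at z = 0. Lengths are in m, angles in rad, forces in N, time in s.
With the tool pointing down it reaches from about 0.4 to 0.9 m from the base axis. Payload 5.5 kg.
Tool frame: the origin (TCP) lies between the finger pads; the fingertips stand 8 mm ahead of it and the grasp point (between the pads) lies 11 mm behind it; x points along the fingers, z is the direction in which the jaws open and shut, and the axes are right-handed (so a half turn about x gives the same grasp; the last joint's range is limited). The gripper opens to 92 mm and grips with 3 to 60 N. Pads are 19 mm wide; open, the fingers measure 130 mm over their backs; the gripper's body (75 mm by 190 mm) begins 47 mm behind the grasp point.
Start: joints at [-0.938, 0.501, -0.427, 1.55, 0.221, 1.138, -0.21], TCP at [0.235, 0.606, 0.235] pointing down, gripper open.
Joint ranges: [-2.88, 2.88], [-0.31, 2.03], [-1.54, 1.56], [0.2, 2.42], [-1.41, 4.55], [0.19, 2.02], [-2.57, 2.57]. Speed limits (rad/s): [2.57, 2.57, 3.14, 3.14, 3.14, 3.14, 3.14].

## Interface

Orientations are given as a unit quaternion [x, y, z, w].
In Python, from rig import * gives the robot as it stands.
- The arm moves only by the shell command python3 -m pendant 'ROWS' [OPENING]. ROWS is JSON, a list of rows, each an object with "delta_pos": the shift along the tool's x, y, z scaled (see below), a list of three; "turn": the turn about the tool's x scaled (see below). A call has exactly 10 rows; each row is the pose to reach, as a shift and turn from the pose measured when the call began, along the tool's axes at that moment; what a row does not reach only later rows make up. The controller multiplies each number of a shift by 0.8 m and each number of a turn by 90 degrees. A row lasts 1/10 s, in which the tool goes at most 50 mm and 8.59 degrees, less where a joint would pass 70% of its speed; a pose out of reach is approached as far as the arm can. A call with a number of a shift or a turn outside -1 to 1 is refused whole. A call with a gripper value outside its range is refused whole. OPENING is the opening, from 0 (shut) to 1 (fully open), set as the call begins (- or left out, the last holds). The fingers move at their own pace and stop on an object; the grip force is fixed at half the most. Time passes only in rows, so rows that repeat a pose let the fingers close, or fill a call up. It gives the time, the measured TCP pose, the force and the opening at its end, in the units of the state.
- observe(): the state, without advancing time (a new reading comes with each control period).
- camera(name): name is "scene" or "side" or "wrist"; returns a dict with "img" (400x640x3 uint8, red, green, blue), "K" (3x3 intrinsics, pixels), "R" (3x3) and "t" (3): a world point X has camera coordinates R X + t; the wrist camera has in their place "tool_from_camera" (4x4, takes a point from camera to tool coordinates, whose origin is the TCP and whose axes are the tool frame's). Camera axes: x right, y down, z forward; pixel columns grow to the right and rows downward; lengths in m; the calibration is good to about 2 mm. A picture is of the moment at which its call begins: read the wrist's pose just before it. There is no depth.
- sign_off(): hands the job in, once; it reports no verdict.
The state is a dict: "time_s": time; "joint_positions": joint angles; "qd": joint speeds; "joint_torque": joint torques, N m; "tcp_pos": TCP position; "orientation": TCP orientation; "contact_force": force on the tool from outside, world axes, zero at the start; "ft_torque": the same for the moment, N m; "opening": opening from 0.0 (shut) to 1.0 (fully open).
Only numpy, scipy, OpenCV 4.12 (cv2) and the standard library are available. Lean on these libraries where they do the work, as an engineer would, in place of code of your own. Each camera call takes 0.05 s, during which the arm holds its last target.

## Working session

There is one attempt and no reset: what is moved stays moved. The work goes in short steps, Python scripts to look and compute and a shell command to move; the robot and the scene stay as the last step left them, time stands still between calls to the robot, and variables do not carry over. Pictures are saved under pics/ and viewed, and the job is handed in when it is done.

```bash
mkdir -p pics; ls; python3 - <<'E'
from rig import *
import cv2
s=observe(); print(s)
for n in ["scene","side","wrist"]:
    c=camera(n); cv2.imwrite(f"pics/{n}0.png",c["img"][:,:,::-1])
    print(n,{k:(v.tolist() if hasattr(v,'tolist') else v) for k,v in c.items() if k!="img"})
E
```

```text
pics
{'time_s': 0.0, 'joint_positions': array([-0.93778866,  0.50186162, -0.42681259,  1.55142567,  0.22078342,
        1.13829458, -0.21028816]), 'qd': array([-1.13343307e-04, -1.22781120e-04,  6.16518338e-04, -2.37791419e-03,
        7.98443546e-04,  5.48941513e-05, -1.16190957e-03]), 'joint_torque': array([ 9.14329539e-04, -5.66607606e+01, -5.81624910e+00, -2.79121113e+01,
       -6.87541254e-02,  3.07285844e-02,  1.81554997e-04]), 'tcp_pos': array([0.23471355, 0.60541976, 0.23368171]), 'orientation': array([-0.39992957,  0.58397115,  0.39921495,  0.58280482]), 'contact_force': array([0.25545681, 0.09527131, 0.12285759]), 'ft_torque': array([-0.00199816, -0.03567234, -0.03025129]), 'opening': 0.9953249491797801}
scene {'K': [[459.2012617945496, 0.0, 320.92769720743655], [0.0, 459.2012617945496, 198.58040924472277], [0.0, 0.0, 1.0]], 'R': [[0.6164687281488983, 0.7873056867935789, 0.010773242639573018], [0.5044304816980206, -0.38439462949912584, -0.7731692298236736], [-0.6045793548810471, 0.4820690037273928, -0.634108255187469]], 't': [-0.2794457124035816, -0.23687183660993433, 1.6493542526412688]}
side {'K': [[428.29988714080633, 0.0, 319.65931111760744], [0.0, 428.29988714080633, 204.23717129173227], [0.0, 0.0, 1.0]], 'R': [[-0.994439319919718, -0.10497392639566643, 0.008421031687747124], [-0.062203492043324156, 0.5209746247298318, -0.8513026288959918], [0.08497743568280312, -0.8470926249027837, -0.5246073963070738]], 't': [0.5137182020131212, 0.08515074219993324, 0.9714075486188992]}
wrist {'K': [[291.7249644356571, 0.0, 314.54061197721853], [0.0, 291.7249644356571, 206.3713230806197], [0.0, 0.0, 1.0]], 'tool_from_camera': [[0.00036093211754667054, -0.29812730248675673, 0.9545260505821596, -0.1502526171301637], [-0.0005291210609189069, -0.954526036072639, -0.29812709788001074, 0.0812124494609388], [0.9999997948794332, -0.00039745619182303215, -0.0005022645380337826, 0.0013035112164271334], [0.0, 0.0, 0.0, 1.0]]}
```

View pics/scene0.png

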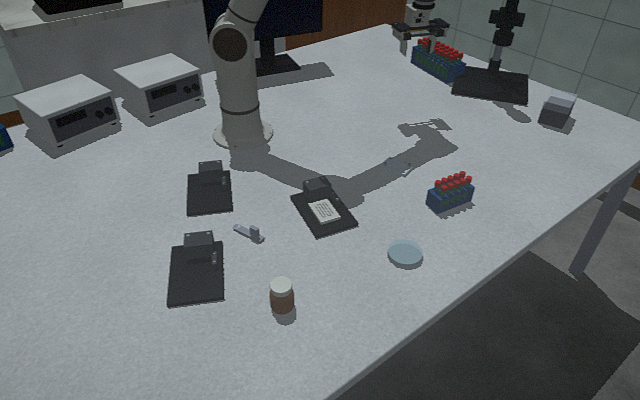

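View pics/side0.png

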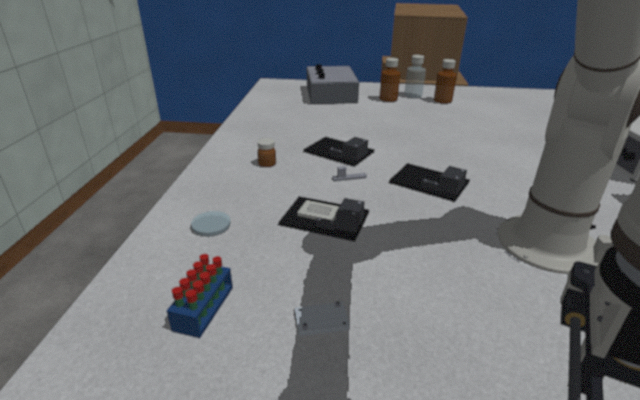

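View pics/wrist0.png

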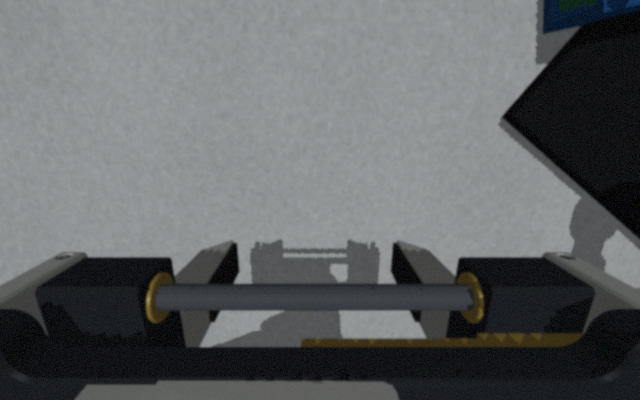

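The jig candidates are scene pixels (210,190), (197,270) and (323,208). The last holds the white plate and looks farthest left. The cover plate is probably at (400,165) in scene and (322,318) in side, and the bar at (250,233). I'll measure these and look at crops.

```bash
cat > h.py <<'E'
import numpy as np, cv2
from scipy.spatial.transform import Rotation as Rot
from rig import *
def ray(c,uv,z,pose=None):
    K=np.array(c["K"]); d=np.linalg.inv(K)@np.array([uv[0],uv[1],1.0])
    if "R" in c:
        R=np.array(c["R"]);t=np.array(c["t"]); o=-R.T@t; d=R.T@d
    else:
        T=np.array(c["tool_from_camera"]); p,q=pose; M=Rot.from_quat(q).as_matrix()
        o=M@T[:3,3]+p; d=M@(T[:3,:3]@d)
    s=(z-o[2])/d[2]; return o+s*d
def crop(img,x0,y0,x1,y1,k,name):
    cv2.imwrite("pics/"+name,cv2.resize(img[y0:y1,x0:x1,::-1],None,fx=k,fy=k,interpolation=cv2.INTER_CUBIC))
def toolmat():
    s=observe(); return s["tcp_pos"],s["orientation"]
E
python3 - <<'E'
from h import *
c=camera("scene"); 
for n,uv in dict(jigA=(323,208),jigB=(210,190),jigC=(197,270),bar=(250,233),cover=(400,165),dish=(405,253),jar=(282,310),rack=(452,205)).items(): print(n,ray(c,uv,0.012).round(3))
crop(c["img"],280,165,480,285,4,"s1.png"); crop(c["img"],220,210,280,255,10,"s1b.png")
d=camera("side"); crop(d["img"],265,170,385,340,3.5,"d1.png")
for n,uv in dict(jig=(322,215),bar=(350,176),cover=(322,318)).items(): print(n,ray(d,uv,0.012).round(3))
E
```

```text
jigA [ 0.512 -0.039  0.012]
jigB [ 0.242 -0.256  0.012]
jigC [ 0.508 -0.43   0.012]
bar [ 0.474 -0.258  0.012]
cover [0.495 0.291 0.012]
dish [0.779 0.019 0.012]
jar [ 0.734 -0.332  0.012]
rack [0.728 0.267 0.012]
jig [ 0.514 -0.032  0.012]
bar [ 0.456 -0.242  0.012]
cover [0.481 0.298 0.012]
```

View pics/s1.png

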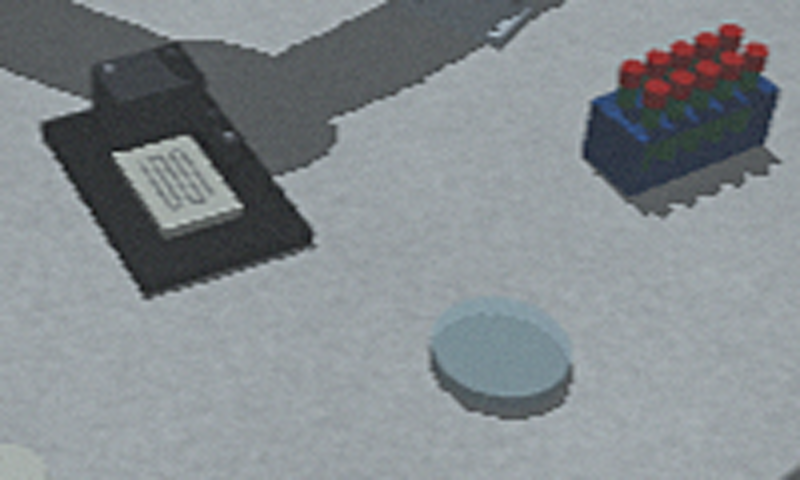

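View pics/s1b.png

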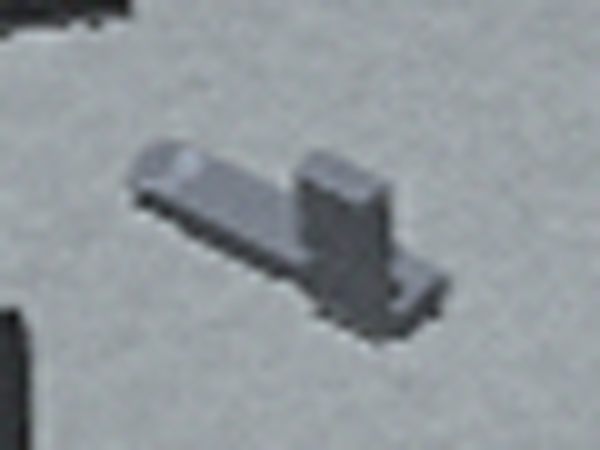

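View pics/d1.png

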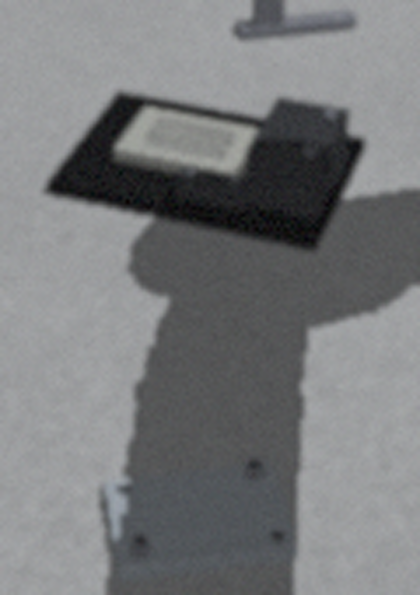

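```bash
python3 - <<'E'
from h import *
p,q=toolmat(); M=Rot.from_quat(q).as_matrix(); print(M.round(4))
d=camera("side")
for uv in [(305,325),(338,303),(344,323)]: print(ray(d,uv,0.018).round(4))
# target: tcp such that point (0.488,0.294) is 60mm along +tool y
t=np.array([0.488,0.294,0.234])-0.05*M[:,1]; print(t, (M.T@(t-p)).round(3), (M.T@(t-p)/0.8).round(3))
E
```

```text
[[-4.000e-04 -9.324e-01  3.614e-01]
 [-8.000e-04  3.614e-01  9.324e-01]
 [-1.000e+00  1.000e-04 -9.000e-04]]
[0.5079 0.3227 0.018 ]
[0.4554 0.2642 0.018 ]
[0.4419 0.3107 0.018 ]
[0.53462117 0.27593163 0.23399615] [ 0.    -0.399 -0.199] [ 0.    -0.498 -0.249]
```

```bash
python3 -m pendant '[{"delta_pos":[0,-0.05,-0.025],"turn":0},{"delta_pos":[0,-0.1,-0.05],"turn":0},{"delta_pos":[0,-0.15,-0.075],"turn":0},{"delta_pos":[0,-0.2,-0.1],"turn":0},{"delta_pos":[0,-0.25,-0.125],"turn":0},{"delta_pos":[0,-0.3,-0.15],"turn":0},{"delta_pos":[0,-0.35,-0.175],"turn":0},{"delta_pos":[0,-0.4,-0.2],"turn":0},{"delta_pos":[0,-0.45,-0.225],"turn":0},{"delta_pos":[0,-0.5,-0.25],"turn":0}]'
python3 - <<'E'
from h import *
p,q=toolmat(); np.save("p1.npy",np.r_[p,q]); print(p,q,observe()["joint_positions"].round(2))
c=camera("wrist"); cv2.imwrite("pics/w1.png",c["img"][:,:,::-1])
c=camera("scene"); crop(c["img"],360,110,460,190,8,"s2.png")
E
```

```text
time_s: 1.3
tcp_pos: [0.5366, 0.2733, 0.2347]
orientation: [-0.4, 0.583, 0.399, 0.583]
contact_force: [0.1, 0.4, -0.1]
opening: 0.999
[0.53655388 0.27333894 0.23465535] [-0.39972435  0.58345007  0.3994527   0.58330438] [-0.28  0.4  -0.3   1.68  0.13  1.08  0.58]
```

View pics/w1.png

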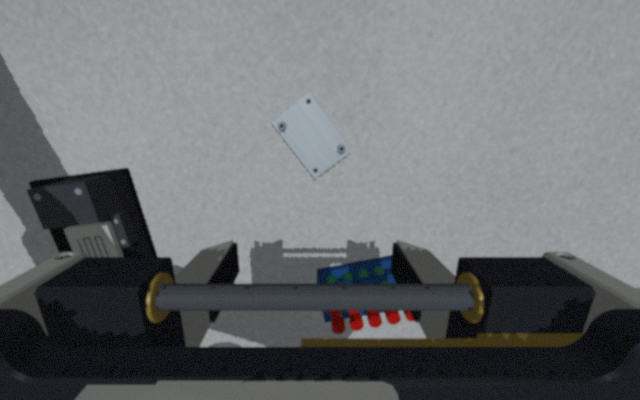

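View pics/s2.png

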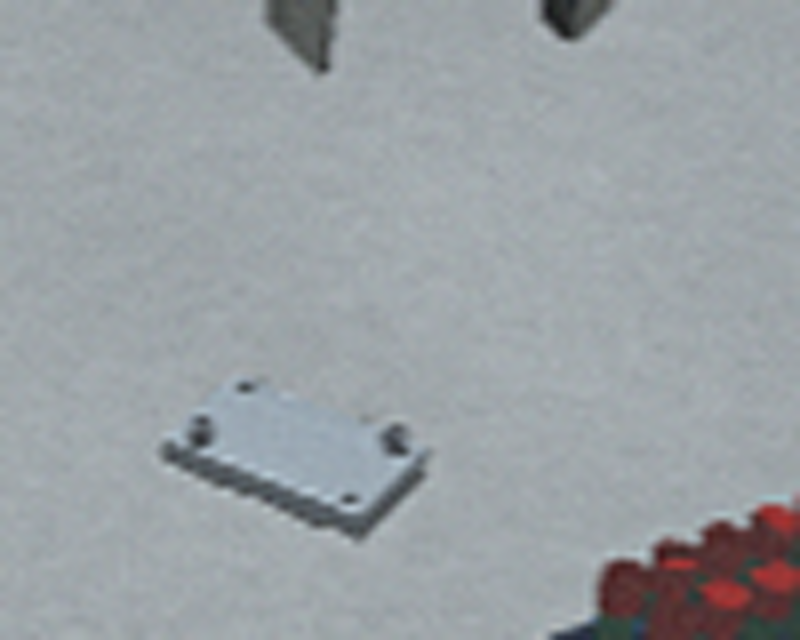

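```bash
cat >> h.py <<'E'
def rectw(c,box,mask,z,pose=None,minA=200):
    x0,y0,x1,y1=box; m=np.zeros(mask.shape,np.uint8); m[y0:y1,x0:x1]=mask[y0:y1,x0:x1]
    cs,_=cv2.findContours(m,cv2.RETR_EXTERNAL,cv2.CHAIN_APPROX_NONE); k=max(cs,key=cv2.contourArea)
    W=np.array([ray(c,p[0],z,pose)[:2] for p in k])
    r=cv2.minAreaRect((W*1000).astype(np.float32)); b=cv2.boxPoints(r)
    e=[b[1]-b[0],b[2]-b[1]]; L=max(e,key=np.linalg.norm); 
    return np.array(r[0])/1000, sorted([np.linalg.norm(v) for v in e]), np.degrees(np.arctan2(L[1],L[0])), cv2.contourArea(k)
E
python3 - <<'E'
from h import *
v=np.load("p1.npy"); pose=(v[:3],v[3:])
img=cv2.imread("pics/w1.png"); crop(img[:,:,::-1],260,80,360,190,5,"w1c.png")
c=camera("wrist"); pose=toolmat(); img=c["img"]
hsv=cv2.cvtColor(img,cv2.COLOR_RGB2HSV); print(hsv[140,310],hsv[140,400],hsv[60,300], pose[0])
g=cv2.GaussianBlur(img,(3,3),0).astype(int)
m=((g[:,:,2]-g[:,:,0]>14)*255).astype(np.uint8); cv2.imwrite("pics/m.png",m[80:190,260:360])
print(rectw(c,(260,80,360,190),m,0.010,pose))
a=ray(c,(282,127),0.018,pose);b=ray(c,(341,149),.018,pose);print(a,b,(a+b)/2,np.linalg.norm(a-b),np.degrees(np.arctan2(*(b-a)[:2][::-1])))
E
```

```text
[105  27 172] [ 90   7 154] [103  11 160] [0.5383465  0.27031535 0.23412844]
(array([0.4803074 , 0.29521753]), [np.float32(58.21504), np.float32(88.05438)], np.float32(16.23794), 3223.5)
[0.46143328 0.25912888 0.018     ] [0.51256433 0.31656023 0.018     ] [0.4869988  0.28784456 0.018     ] 0.07689437733766344 48.32137228205637
```

View pics/w1c.png

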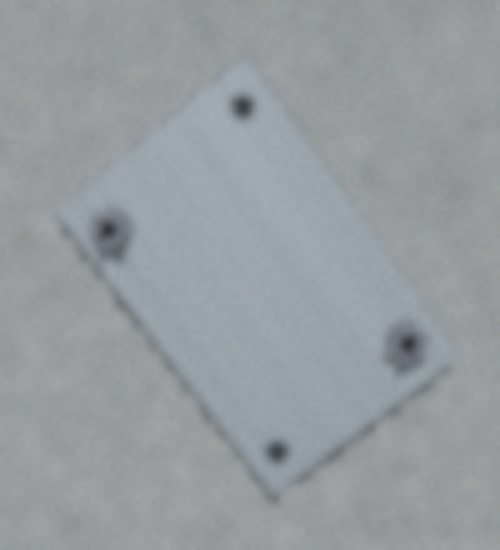

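```bash
python3 - <<'E'
from h import *
c=camera("scene"); img=c["img"]
crop(img,285,170,365,245,10,"s3.png")
d=camera("side"); crop(d["img"],270,190,380,245,7,"d3.png")
E
```

```text
(no output)
```

View pics/s3.png

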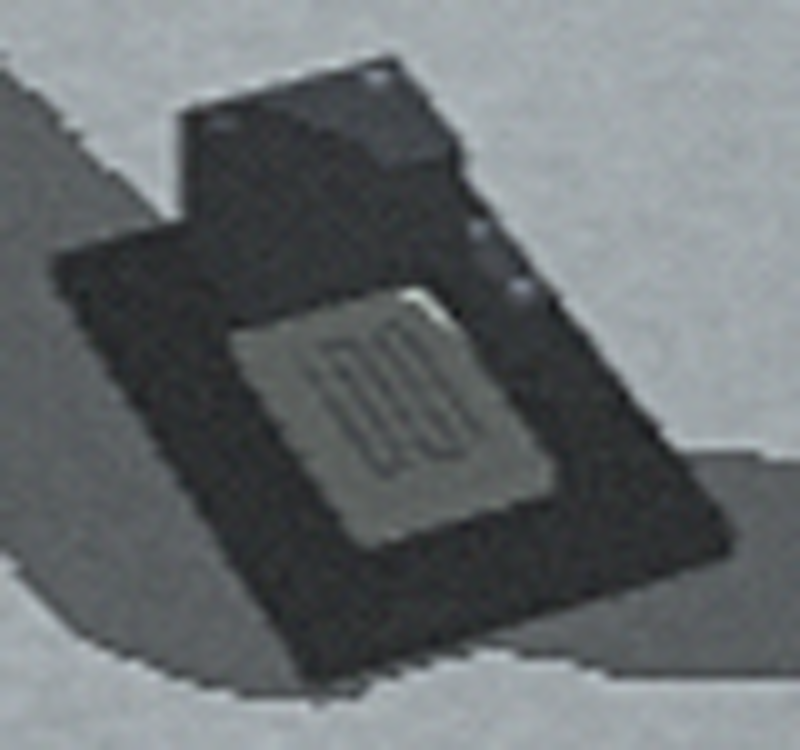

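View pics/d3.png

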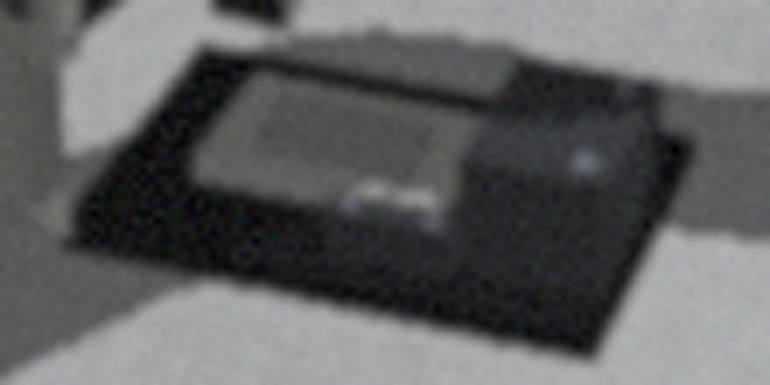

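```bash
python3 - <<'E'
from h import *
c=camera("scene"); d=camera("side")
P=[ray(c,(285+u/10-.5,170+v/10-.5),.012) for u,v in [(52,258),(308,672),(733,540)]]
for a in P: print(a.round(4))
# fence top corners z=.056, crop
for u,v in [(185,110),(395,58),(460,145)]: print("F",ray(c,(285+u/10-.5,170+v/10-.5),.056).round(4))
for u,v in [(230,330),(425,290),(555,465),(360,535)]: print("B",ray(c,(285+u/10-.5,170+v/10-.5),.022).round(4))
for u,v in [(205,48),(70,240),(595,350),(695,145)]: print("S",ray(d,(270+u/7-.5,190+v/7-.5),.012).round(4))
print(toolmat()[0])
J=np.array([[-100,-75],[90,-75],[90,55]])/1000
A=np.array([p[:2] for p in P]); a=A-A.mean(0); j=J-J.mean(0)
th=np.arctan2((j[:,0]*a[:,1]-j[:,1]*a[:,0]).sum(),(j*a).sum()); R=np.array([[np.cos(th),-np.sin(th)],[np.sin(th),np.cos(th)]])
print(np.degrees(th),"origin",A.mean(0)-R@J.mean(0),"res",(a-j@R.T).round(4))
E
```

```text
[ 0.407  -0.0811  0.012 ]
[ 0.5918 -0.1277  0.012 ]
[ 0.6217 -0.003   0.012 ]
F [ 0.4196 -0.0409  0.056 ]
F [0.4367 0.0238 0.056 ]
F [0.4813 0.0125 0.056 ]
B [ 0.4751 -0.0662  0.022 ]
B [ 0.4949 -0.0105  0.022 ]
B [ 0.5765 -0.0296  0.022 ]
B [ 0.5663 -0.0902  0.022 ]
S [ 0.5831 -0.1134  0.012 ]
S [0.6095 0.0168 0.012 ]
S [0.4326 0.0583 0.012 ]
S [ 0.402  -0.0675  0.012 ]
[0.53435107 0.27648237 0.23450693]
-14.169602336595666 origin [ 0.52206577 -0.03336866] res [[ 0.0002  0.0005]
 [ 0.0009  0.0004]
 [-0.0011 -0.001 ]]
```

```bash
cat >> h.py <<'E'
def rel(tx,ty,tz,zang=None):
    p,q=toolmat(); M=Rot.from_quat(q).as_matrix(); d=M.T@(np.array([tx,ty,tz])-p)/0.8
    cur=np.degrees(np.arctan2(M[1,2],M[0,2])); s="p %s q-zang %.2f delta %s"%(p.round(4),cur,d.round(4))
    if zang is not None:
        t=-((zang-cur+90)%180-90); s+=" turn %.4f (%.1f deg)"%(t/90,t)
    print(s)
E
python3 - <<'E'
from h import *
for i in range(3): print(observe()["tcp_pos"],observe()["qd"].round(3)); camera("side")
rel(0.500,0.300,0.06,106.2)
E
```

```text
[0.53435107 0.27648237 0.23450693] [-0.01  -0.002 -0.001  0.001  0.001 -0.001  0.001]
[0.53433692 0.27658556 0.2345595 ] [-0.004 -0.002  0.004 -0.001  0.004  0.002  0.001]
[0.5344384  0.27646668 0.23455828] [-0.    -0.001  0.005  0.001  0.003 -0.001  0.   ]
p [0.5346 0.2763 0.2346] q-zang 68.96 delta [0.2182 0.0509 0.0122] turn -0.4137 (-37.2 deg)
```

```bash
python3 -m pendant '[{"delta_pos":[0.03,0.02,0.006],"turn":-0.08},{"delta_pos":[0.08,0.051,0.012],"turn":-0.16},{"delta_pos":[0.13,0.051,0.012],"turn":-0.25},{"delta_pos":[0.18,0.051,0.012],"turn":-0.34},{"delta_pos":[0.218,0.051,0.012],"turn":-0.414},{"delta_pos":[0.218,0.051,0.012],"turn":-0.414},{"delta_pos":[0.218,0.051,0.012],"turn":-0.414},{"delta_pos":[0.218,0.051,0.012],"turn":-0.414},{"delta_pos":[0.218,0.051,0.012],"turn":-0.414},{"delta_pos":[0.218,0.051,0.012],"turn":-0.414}]'
python3 - <<'E'
from h import *
rel(0.500,0.300,0.0105,106.2)
c=camera("wrist"); cv2.imwrite("pics/w2.png",c["img"][:,:,::-1])
E
```

```text
time_s: 2.8
tcp_pos: [0.5009, 0.3005, 0.0619]
orientation: [0.566, -0.424, -0.565, -0.425]
contact_force: [0.1, 0.0, -0.3]
opening: 0.997
p [0.5009 0.3005 0.0619] q-zang 106.18 delta [ 0.0643  0.0015 -0.0003] turn -0.0003 (-0.0 deg)
```

View pics/w2.png

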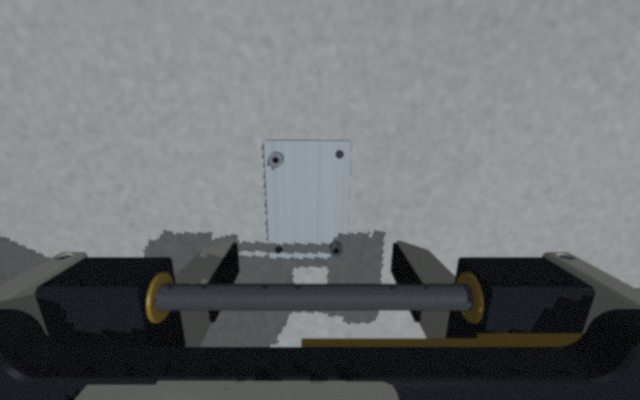

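```bash
python3 - <<'E'
from h import *
p=toolmat(); c=camera("wrist"); M=Rot.from_quat(p[1]).as_matrix()
for uv in [(264,141),(351,140),(349,258),(268,258)]: print(uv,((M.T@(ray(c,uv,.010,p)-p[0]))*1000).round(1))
crop(c["img"],240,130,380,270,5,"w2c.png")
E
```

```text
(264, 141) [ 51.5  63.8 -33.1]
(351, 140) [51.5 64.4 25.8]
(349, 258) [ 51.6 -24.2  27.5]
(268, 258) [ 51.6 -24.1 -34.6]
```

View pics/w2c.png

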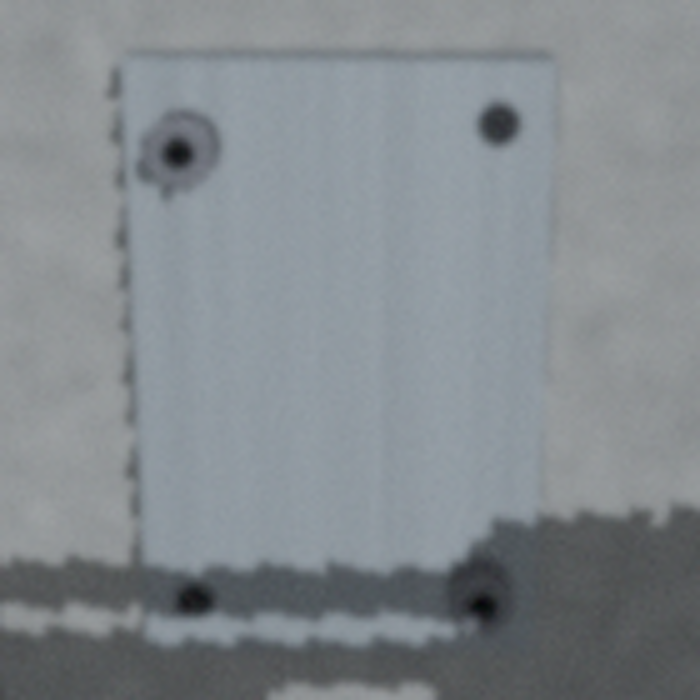

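```bash
python3 -m pendant '[{"delta_pos":[0.01,0.001,-0.002],"turn":0},{"delta_pos":[0.02,0.001,-0.004],"turn":0},{"delta_pos":[0.03,0.001,-0.0044],"turn":0},{"delta_pos":[0.04,0.001,-0.0044],"turn":0},{"delta_pos":[0.05,0.001,-0.0044],"turn":0},{"delta_pos":[0.058,0.001,-0.0044],"turn":0},{"delta_pos":[0.062,0.001,-0.0044],"turn":0},{"delta_pos":[0.0642,0.001,-0.0044],"turn":0},{"delta_pos":[0.0642,0.001,-0.0044],"turn":0},{"delta_pos":[0.0642,0.001,-0.0044],"turn":0}]'
python3 -c "
from h import *
rel(0.5,0.3,0.0105)"
```

```text
time_s: 3.9
tcp_pos: [0.501, 0.2967, 0.0102]
orientation: [0.566, -0.424, -0.565, -0.425]
contact_force: [0.7, -0.1, 0.7]
opening: 1.001
p [0.501  0.2967 0.0102] q-zang 106.20 delta [-0.0004  0.      0.0043]
```

```bash
python3 -m pendant '[{"delta_pos":[0,0,0],"turn":0},{"delta_pos":[0,0,0],"turn":0},{"delta_pos":[0,0,0],"turn":0},{"delta_pos":[0,0,0],"turn":0},{"delta_pos":[0,0,0],"turn":0},{"delta_pos":[0,0,0],"turn":0},{"delta_pos":[0,0,0],"turn":0},{"delta_pos":[0,0,0],"turn":0},{"delta_pos":[0,0,0],"turn":0},{"delta_pos":[0,0,0],"turn":0}]' 0
python3 - <<'E'
from h import *
# waypoint to view jig: jig yaw -14.2 ; jaws along jig y => zang 75.8 ; jig in +toolY direction
p,q=toolmat(); M=Rot.from_quat(q).as_matrix(); print(M[:,1].round(3))
rel(0.60,0.06,0.22,75.8)
E
```

```text
time_s: 4.9
tcp_pos: [0.5011, 0.2967, 0.0103]
orientation: [0.566, -0.424, -0.565, -0.425]
contact_force: [-0.5, -1.3, 1.9]
opening: 0.649
[-0.96  -0.279 -0.002]
p [0.5011 0.2967 0.0103] q-zang 106.19 delta [-0.2621 -0.0368 -0.3186] turn 0.3377 (30.4 deg)
```

```bash
python3 -m pendant '[{"delta_pos":[-0.05,0,0],"turn":0},{"delta_pos":[-0.1,0,-0.02],"turn":0},{"delta_pos":[-0.14,-0.01,-0.06],"turn":0.05},{"delta_pos":[-0.18,-0.02,-0.11],"turn":0.1},{"delta_pos":[-0.21,-0.03,-0.165],"turn":0.16},{"delta_pos":[-0.237,-0.038,-0.22],"turn":0.22},{"delta_pos":[-0.237,-0.038,-0.28],"turn":0.28},{"delta_pos":[-0.237,-0.038,-0.34],"turn":0.338},{"delta_pos":[-0.237,-0.038,-0.4],"turn":0.338},{"delta_pos":[-0.237,-0.038,-0.45],"turn":0.338}]'
python3 - <<'E'
from h import *
print(observe()["opening"]); rel(0.637,-0.062,0.2,75.8)
E
```

```text
time_s: 5.9
tcp_pos: [0.6303, -0.044, 0.1994]
orientation: [-0.434, 0.558, 0.433, 0.559]
contact_force: [0.3, -0.2, -2.2]
opening: 0.65
0.649698497390931
p [ 0.6303 -0.044   0.1994] q-zang 75.67 delta [-0.0007 -0.0137 -0.0198] turn -0.0014 (-0.1 deg)
```

```bash
python3 -m pendant '[{"delta_pos":[0,-0.01,-0.02],"turn":0},{"delta_pos":[0,-0.01,-0.02],"turn":0},{"delta_pos":[0,-0.01,-0.02],"turn":0},{"delta_pos":[0,-0.01,-0.02],"turn":0},{"delta_pos":[0,-0.01,-0.02],"turn":0},{"delta_pos":[0,-0.01,-0.02],"turn":0},{"delta_pos":[0,-0.01,-0.02],"turn":0},{"delta_pos":[0,-0.01,-0.02],"turn":0},{"delta_pos":[0,-0.01,-0.02],"turn":0},{"delta_pos":[0,-0.01,-0.02],"turn":0}]'
python3 - <<'E'
from h import *
p=toolmat(); np.save("p3.npy",np.r_[p[0],p[1]]); print(p, observe()["qd"].round(3))
c=camera("wrist"); cv2.imwrite("pics/w3.png",c["img"][:,:,::-1])
crop(c["img"],190,20,390,170,4,"w3c.png")
E
```

```text
time_s: 6.9
tcp_pos: [0.6341, -0.0615, 0.1994]
orientation: [-0.434, 0.558, 0.433, 0.559]
contact_force: [-0.4, -0.2, -2.0]
opening: 0.65
(array([ 0.6340745 , -0.06147602,  0.19944758]), array([-0.43413064,  0.55816409,  0.43334079,  0.55874788])) [ 0.003  0.002 -0.001  0.001 -0.001  0.     0.002]
```

View pics/w3.png

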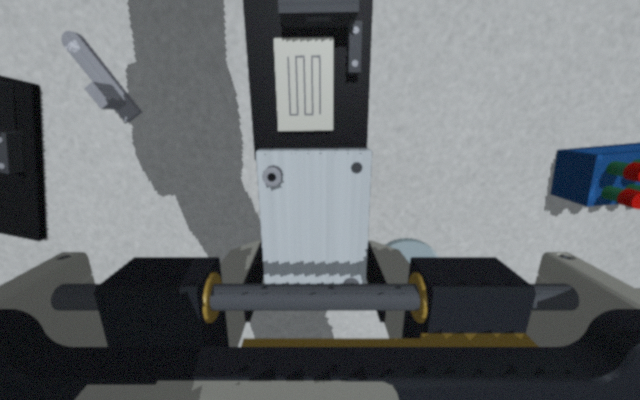

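View pics/w3c.png

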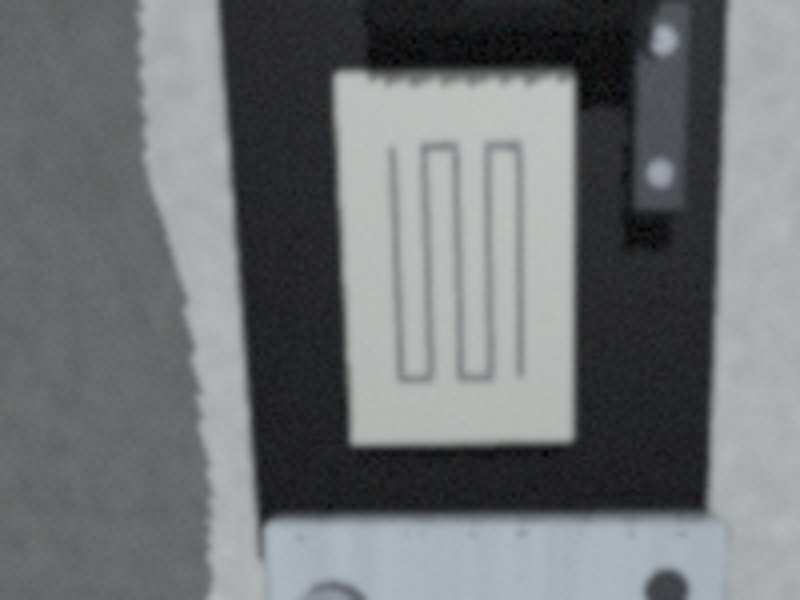

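```bash
cat > jigm.py <<'E'
from h import *
def jigmeas(c,pose,r0,r1,step=3):
    g=cv2.GaussianBlur(cv2.cvtColor(c["img"],cv2.COLOR_RGB2GRAY),(3,3),0).astype(float)
    L=[];R=[]
    for r in range(r0,r1,step):
        row=g[r]; d=np.diff(row)
        i=230+np.argmin(d[230:265]); j=355+np.argmax(d[355:385])
        L.append(ray(c,(i+.5,r),.012,pose)[:2]); R.append(ray(c,(j+.5,r),.012,pose)[:2])
    out=[]
    for P in (L,R):
        P=np.array(P); m=np.median(P,0); v=cv2.fitLine(P.astype(np.float32),cv2.DIST_HUBER,0,.001,.001).ravel()
        out.append((v,np.degrees(np.arctan2(v[1],v[0]))))
    return out
E
python3 - <<'E'
from jigm import *
v=np.load("p3.npy"); p=(v[:3],v[3:]); c=camera("wrist")
(l,la),(r,ra)=jigmeas(c,p,30,140)
print(l,la,r,ra)
th=np.radians((la%180 if la%180<90 else la%180-180)*.5+.5*(ra%180 if ra%180<90 else ra%180-180)); print("yaw",np.degrees(th))
n=np.array([-np.sin(th),np.cos(th)]); x=np.array([np.cos(th),np.sin(th)])
yl=l[2:]@n; yr=r[2:]@n; print("width",yr-yl)
print("y0 from l, r:",yl+.075,yr-.055)
# side fence
for uv in [(349.5,30),(348.5,71.5)]: w=ray(c,uv,.030,p)[:2]; print("fence face y0",w@n-.030, "x",w@x)
print("x0 from fence end", ray(c,(355,72),.030,p)[:2]@x)
img=c["img"]; hsv=cv2.cvtColor(img,cv2.COLOR_RGB2HSV); m=((img.min(2)>150)*255).astype(np.uint8)
# base plate
gg=cv2.GaussianBlur(img,(3,3),0); m=((gg[:,:,1]>110)*255).astype(np.uint8)
W=rectw(c,(262,30,345,140),m,.022,p); print("base",W, "jig-ish y",W[0]@n,"x",W[0]@x)
print("x dir/n",x,n)
crop(img,270,0,370,80,8,"w3d.png")
E
```

```text
[ 0.97252715 -0.2327895   0.5086717  -0.10045351] -13.461357 [ 0.97179    -0.23584783  0.5385699   0.02395085] -13.641604
yaw -13.551482
width 0.12794663
y0 from l, r: 0.09653458 0.09448121
fence face y0 0.0959559004278418 x 0.47196643870408334
fence face y0 0.09575150184007569 x 0.5086238286117587
x0 from fence end 0.5091753544621616
base (array([ 0.52475024, -0.04362427]), [np.float32(60.773552), np.float32(90.4662)], np.float32(-13.527381), 5267.0) jig-ish y 0.08054918862026898 x 0.5203630568123371
x dir/n [ 0.97215974 -0.23431899] [0.23431899 0.97215974]
```

View pics/w3d.png

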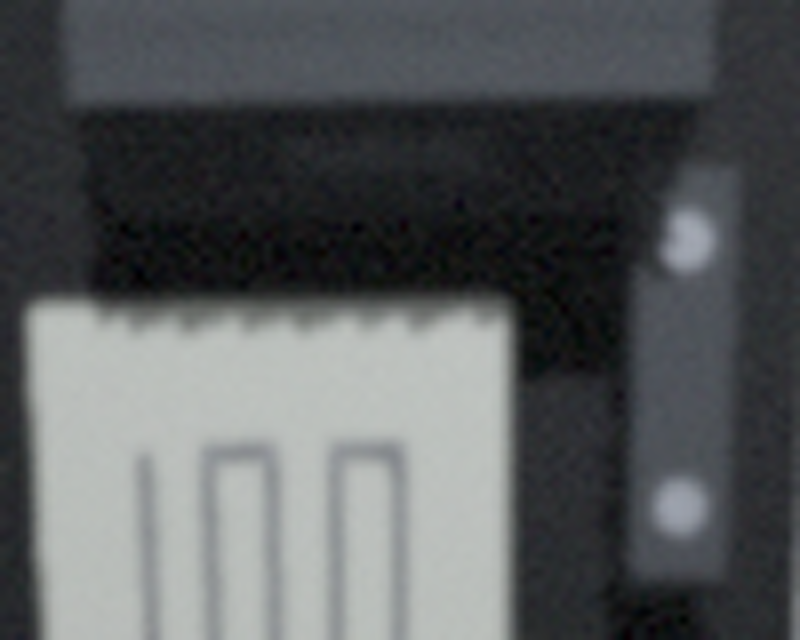

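```bash
python3 - <<'E'
from h import *
rel(0.5442,-0.0483,0.07,76.45); rel(0.5442,-0.0483,0.034,76.45)
E
```

```text
p [ 0.6341 -0.0615  0.1994] q-zang 75.66 delta [ 0.1617  0.1131 -0.0118] turn -0.0087 (-0.8 deg)
p [ 0.6341 -0.0615  0.1994] q-zang 75.66 delta [ 0.2067  0.1132 -0.0118] turn -0.0087 (-0.8 deg)
```

```bash
python3 -m pendant '[{"delta_pos":[0.02,0.03,-0.004],"turn":-0.009},{"delta_pos":[0.05,0.07,-0.012],"turn":-0.009},{"delta_pos":[0.08,0.1,-0.012],"turn":-0.009},{"delta_pos":[0.11,0.113,-0.012],"turn":-0.009},{"delta_pos":[0.14,0.113,-0.012],"turn":-0.009},{"delta_pos":[0.16,0.113,-0.012],"turn":-0.009},{"delta_pos":[0.175,0.113,-0.012],"turn":-0.009},{"delta_pos":[0.18,0.113,-0.012],"turn":-0.009},{"delta_pos":[0.18,0.113,-0.012],"turn":-0.009},{"delta_pos":[0.18,0.113,-0.012],"turn":-0.009}]'
python3 - <<'E'
from h import *
rel(0.5442,-0.0483,0.034,76.45)
c=camera("wrist"); cv2.imwrite("pics/w4.png",c["img"][:,:,::-1])
c=camera("scene"); crop(c["img"],275,150,375,240,7,"s4.png")
c=camera("side"); crop(c["img"],260,170,380,250,6,"d4.png")
E
```

```text
time_s: 8.0
tcp_pos: [0.5451, -0.0485, 0.056]
orientation: [-0.438, 0.555, 0.437, 0.556]
contact_force: [-0.1, -0.5, -1.8]
opening: 0.649
p [ 0.5451 -0.0485  0.056 ] q-zang 76.47 delta [0.0275 0.0012 0.    ] turn 0.0003 (0.0 deg)
```

View pics/w4.png

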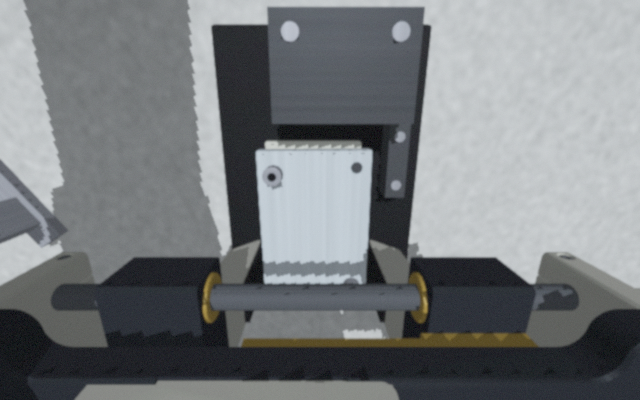

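View pics/s4.png

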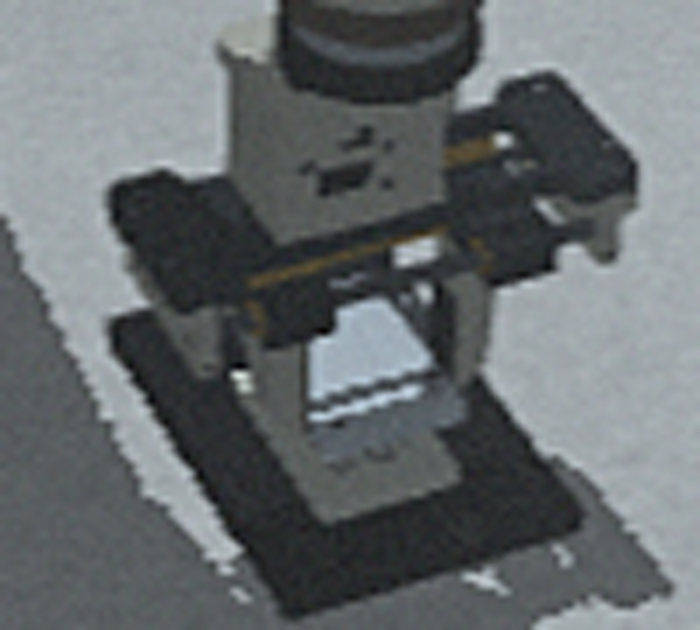

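View pics/d4.png

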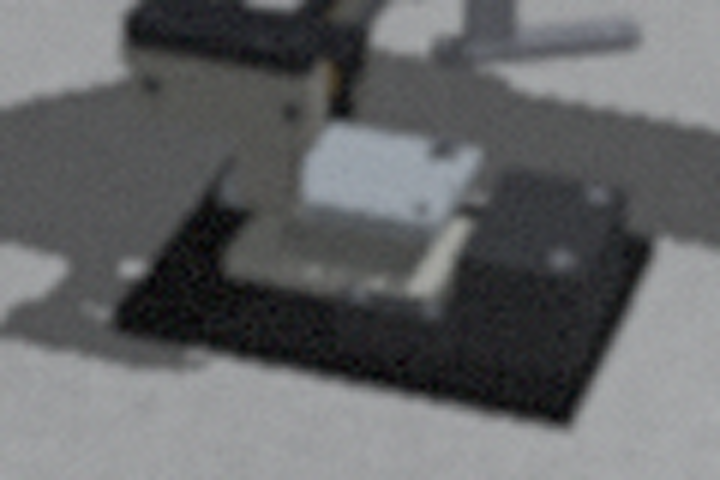

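```bash
python3 - <<'E'
from h import *
p=toolmat(); c=camera("wrist"); M=Rot.from_quat(p[1]).as_matrix(); T=lambda uv,z:(M.T@(ray(c,uv,z,p)-p[0])*1000).round(1)
print(p[0])
g=cv2.GaussianBlur(cv2.cvtColor(c["img"],cv2.COLOR_RGB2GRAY),(3,3),0)
for r in (20,60,100): 
    print(r,[ (i,int(g[r,i])) for i in range(205,440) if abs(int(g[r,i+1])-int(g[r,i-1]))>20])
print("fence",[T(u,.056) for u in [(271,123.5),(418,123.5),(267,8),(424,8)]])
print("cover",[T(u,p[0][2]-.0103+.010) for u in [(257,151),(372,151)]])
print("base",[T(u,.022) for u in [(265,142),(362,142)]])
print("side fence", [T(u,.030) for u in [(386,140),(385,197),(407,197)]])
crop(c["img"],255,110,435,210,4.4,"w4c.png")
E
```

```text
[ 0.54507503 -0.04859521  0.05619152]
20 [(266, 190), (267, 168), (268, 135), (269, 109), (421, 96), (422, 114), (423, 149), (424, 183)]
60 [(212, 194), (213, 176), (214, 137), (215, 90), (216, 57), (268, 59), (269, 72), (419, 75), (420, 62), (425, 51), (426, 73), (427, 118), (428, 164), (429, 191)]
100 [(216, 193), (217, 173), (218, 129), (219, 80), (220, 51), (270, 62), (271, 77), (415, 74), (416, 61), (421, 53), (422, 80), (423, 130), (424, 174), (425, 194)]
fence [array([ -0. ,  77.2, -20.3]), array([-0. , 77.1, 52.5]), array([ -0.2, 126.6, -19.8]), array([ -0.2, 126.5,  49.9])]
cover [array([  0.1,  63.7, -28.1]), array([ 0.1, 63.6, 30.6])]
base [array([ 34. ,  65.3, -29.4]), array([34. , 65.2, 30.6])]
side fence [array([26. , 67.1, 43.5]), array([26.1, 32.1, 45.4]), array([26.1, 32.1, 59.2])]
```

View pics/w4c.png

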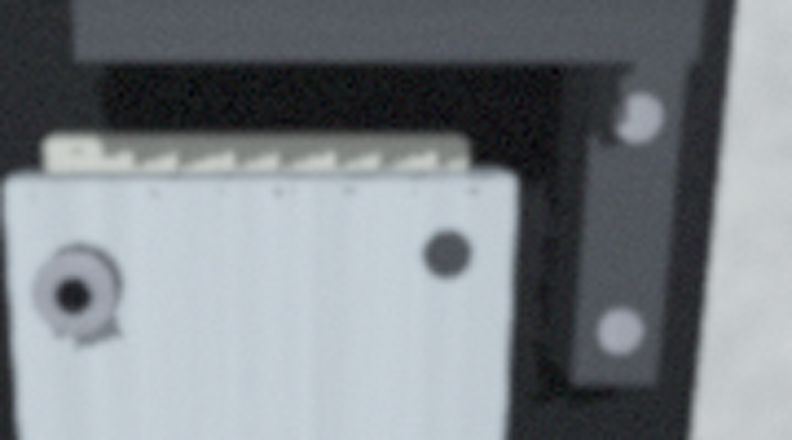

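```bash
python3 -m pendant '[{"delta_pos":[0.01,0.002,0],"turn":0},{"delta_pos":[0.02,0.002,0],"turn":0},{"delta_pos":[0.025,0.002,0],"turn":0},{"delta_pos":[0.027,0.002,0],"turn":0},{"delta_pos":[0.028,0.002,0],"turn":0},{"delta_pos":[0.029,0.002,0],"turn":0},{"delta_pos":[0.029,0.002,0],"turn":0},{"delta_pos":[0.029,0.002,0],"turn":0},{"delta_pos":[0.029,0.002,0],"turn":0},{"delta_pos":[0.029,0.002,0],"turn":0}]'
python3 -m pendant '[{"delta_pos":[0,0,0],"turn":0},{"delta_pos":[0,0,0],"turn":0},{"delta_pos":[0,0,0],"turn":0},{"delta_pos":[0,0,0],"turn":0},{"delta_pos":[0.003,0,0],"turn":0},{"delta_pos":[0.006,0,0],"turn":0},{"delta_pos":[0.009,0,0],"turn":0},{"delta_pos":[0.012,0,0],"turn":0},{"delta_pos":[0.0135,0,0],"turn":0},{"delta_pos":[0.0135,0,0],"turn":0}]' 0.82
python3 - <<'E'
from h import *
p=toolmat(); c=camera("wrist"); M=Rot.from_quat(p[1]).as_matrix(); T=lambda uv,z:(M.T@(ray(c,uv,z,p)-p[0])*1000).round(1)
print(p[0],observe()["contact_force"]); cv2.imwrite("pics/w5.png",c["img"][:,:,::-1])
crop(c["img"],240,80,430,260,4,"w5c.png")
E
```

```text
time_s: 9.2
tcp_pos: [0.5436, -0.0482, 0.033]
orientation: [-0.438, 0.555, 0.437, 0.556]
contact_force: [-0.2, 0.1, -1.4]
opening: 0.647
time_s: 10.2
tcp_pos: [0.5433, -0.0482, 0.0219]
orientation: [-0.438, 0.555, 0.437, 0.556]
contact_force: [-0.4, 0.2, 0.5]
opening: 0.822
[ 0.54334347 -0.04815344  0.02189891] [-0.35769166  0.91394962  0.21785777]
```

View pics/w5c.png

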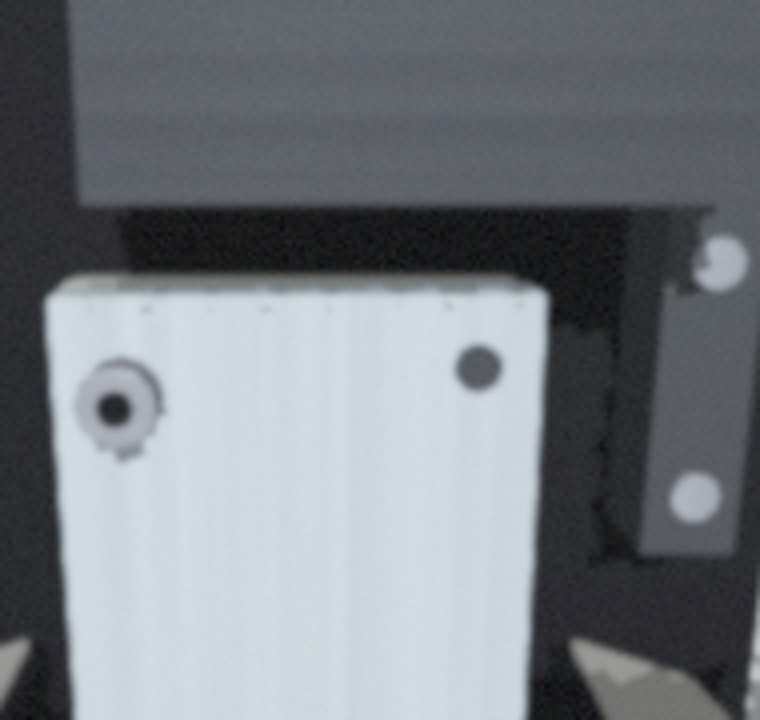

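```bash
python3 -m pendant '[{"delta_pos":[0,0,0],"turn":0},{"delta_pos":[0,0,0],"turn":0},{"delta_pos":[0,0,0],"turn":0},{"delta_pos":[0,0,0],"turn":0},{"delta_pos":[0,0,0],"turn":0},{"delta_pos":[0,0,0],"turn":0},{"delta_pos":[0,0,0],"turn":0},{"delta_pos":[0,0,0],"turn":0},{"delta_pos":[0,0,0],"turn":0},{"delta_pos":[0,0,0],"turn":0}]' 0
python3 - <<'E'
from h import *
p=toolmat(); c=camera("wrist"); M=Rot.from_quat(p[1]).as_matrix(); T=lambda uv,z:(M.T@(ray(c,uv,z,p)-p[0])*1000).round(1)
g=cv2.GaussianBlur(cv2.cvtColor(c["img"],cv2.COLOR_RGB2GRAY),(3,3),0); gx=np.diff(g.astype(int),axis=1); gy=np.diff(g.astype(int),axis=0)
print(p[0],observe()["contact_force"],np.degrees(np.arctan2(M[1,2],M[0,2])))
# thick fence front top edge, cover far edge
for u in (275,300,325,350):
    col=gy[:,u]; a=110+np.argmin(col[110:145]); b=140+np.argmax(col[140:165]); print(u,a+.5,b+.5,T((u,a+.5),.056),T((u,b+.5),.032))
for r in (165,185,205):
    l=240+np.argmax(gx[r,240:275]); rr=360+np.argmin(gx[r,360:385]); f=388+np.argmax(gx[r,388:412])
    print(r,l,rr,f,T((l+.5,r),.032),T((rr+.5,r),.032),T((f+.5,r),.030))
for r in (20,60,100):
    l=240+np.argmax(gx[r,240:275]); rr=420+np.argmin(gx[r,420:450]); print(r,l,rr,T((l+.5,r),.056))
cv2.imwrite("pics/w6.png",c["img"][:,:,::-1])
E
```

```text
time_s: 11.25
tcp_pos: [0.5435, -0.0483, 0.0221]
orientation: [-0.438, 0.555, 0.437, 0.556]
contact_force: [-0.3, 0.9, 1.9]
opening: 0.652
[ 0.54353902 -0.04825134  0.02214271] [ 0.17630664 -0.61279042  2.11303116] 76.47141800848921
275 130.5 147.5 [-34.1  75.4 -14. ] [-10.1  66.5 -17.5]
300 130.5 147.5 [-34.1  75.4  -4.3] [-10.1  66.5  -5.6]
325 131.5 147.5 [-34.1  75.1   5.3] [-10.   66.5   6.2]
350 131.5 147.5 [-34.1  75.   15. ] [-10.   66.5  18.1]
165 251 376 404 [-10.   58.2 -29.1] [-10.   58.1  31.1] [-8.  57.8 45.3]
185 253 375 402 [-10.   48.3 -28.8] [-10.   48.2  31.3] [-8.  47.8 45.2]
205 254 374 407 [-10.  38. -29.] [-10.   37.9  31.4] [-8.  37.3 48.7]
20 274 434 [-34.2 112.6 -12.6]
60 255 421 [-34.2 100.1 -20. ]
100 257 420 [-34.1  86.5 -20.1]
```

View pics/w6.png

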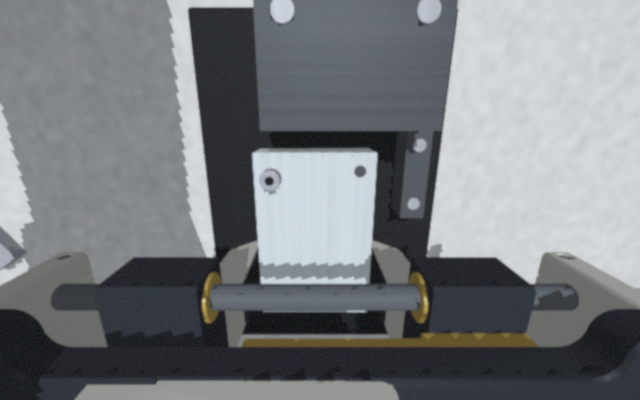

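```bash
python3 -m pendant '[{"delta_pos":[0,0.002,0.003],"turn":0},{"delta_pos":[0,0.004,0.006],"turn":0},{"delta_pos":[0,0.006,0.009],"turn":0},{"delta_pos":[0,0.007,0.012],"turn":0},{"delta_pos":[0,0.008,0.014],"turn":0},{"delta_pos":[0,0.008,0.015],"turn":0},{"delta_pos":[0,0.008,0.015],"turn":0},{"delta_pos":[0,0.008,0.015],"turn":0},{"delta_pos":[0,0.008,0.015],"turn":0},{"delta_pos":[0,0.008,0.015],"turn":0}]'
cat > gap.py <<'E'
from h import *
s=observe(); p=(s["tcp_pos"],s["orientation"]); c=camera("wrist"); M=Rot.from_quat(p[1]).as_matrix(); T=lambda uv,z:(M.T@(ray(c,uv,z,p)-p[0])*1000).round(1)
print(p[0].round(4),"F tool",(M.T@s["contact_force"]).round(1),"tq",(M.T@s["ft_torque"]).round(2))
import sys
crop(c["img"],220,80,440,240,3.6,sys.argv[1])
E
python3 gap.py w7.png
```

```text
time_s: 12.3
tcp_pos: [0.5402, -0.0349, 0.0222]
orientation: [-0.438, 0.555, 0.437, 0.556]
contact_force: [-0.6, 0.6, 1.9]
opening: 0.647
[ 0.5402 -0.0349  0.0222] F tool [-1.9  0.7  0.5] tq [ 0.08 -0.1   0.15]
```

View pics/w7.png

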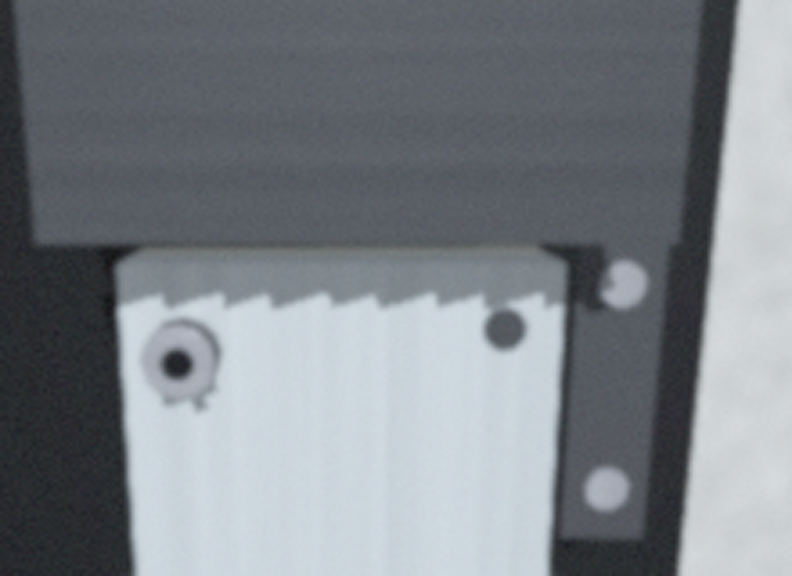

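```bash
python3 -m pendant '[{"delta_pos":[0,0.0005,0],"turn":0},{"delta_pos":[0,0.001,0],"turn":0},{"delta_pos":[0,0.0015,0],"turn":0},{"delta_pos":[0,0.002,0],"turn":0},{"delta_pos":[0,0.0025,0],"turn":0},{"delta_pos":[0,0.003,0],"turn":0},{"delta_pos":[0,0.0035,0],"turn":0},{"delta_pos":[0,0.004,0],"turn":0},{"delta_pos":[0,0.004,0],"turn":0},{"delta_pos":[0,0.004,0],"turn":0}]'
python3 gap.py w8.png
```

```text
time_s: 13.35
tcp_pos: [0.537, -0.0342, 0.0222]
orientation: [-0.438, 0.555, 0.437, 0.556]
contact_force: [0.6, -0.7, 1.6]
opening: 0.652
[ 0.537  -0.0342  0.0222] F tool [-1.6 -0.7 -0.6] tq [ 0.03  0.08 -0.11]
```

```bash
python3 -m pendant '[{"delta_pos":[0,0.0005,0],"turn":0},{"delta_pos":[0,0.001,0],"turn":0},{"delta_pos":[0,0.0015,0],"turn":0},{"delta_pos":[0,0.002,0],"turn":0},{"delta_pos":[0,0.0025,0],"turn":0},{"delta_pos":[0,0.003,0],"turn":0},{"delta_pos":[0,0.0035,0],"turn":0},{"delta_pos":[0,0.004,0],"turn":0},{"delta_pos":[0,0.004,0],"turn":0},{"delta_pos":[0,0.004,0],"turn":0}]'
python3 gap.py w9.png
```

```text
time_s: 14.4
tcp_pos: [0.5353, -0.0338, 0.0225]
orientation: [-0.439, 0.554, 0.436, 0.557]
contact_force: [4.9, -2.0, -3.3]
opening: 0.652
[ 0.5353 -0.0338  0.0225] F tool [ 3.3 -5.2 -0.8] tq [ 0.09  0.1  -1.32]
```

View pics/w9.png

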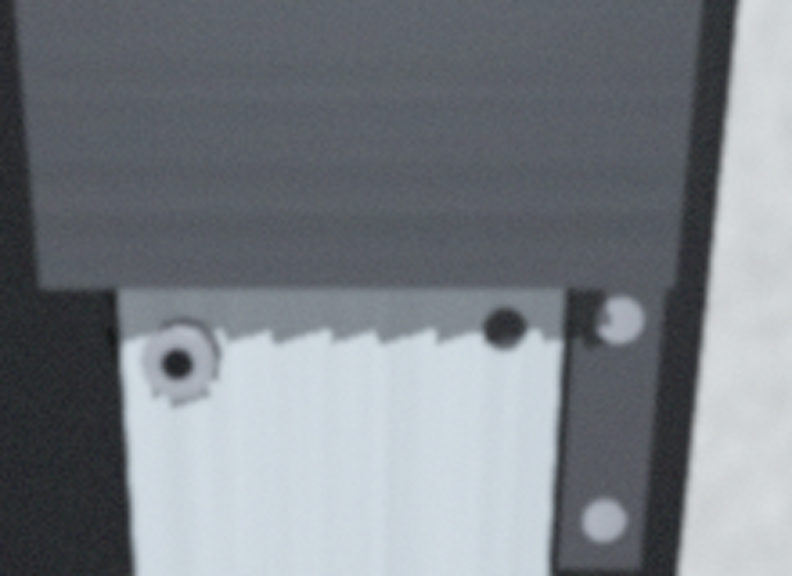

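```bash
python3 -m pendant '[{"delta_pos":[0,0.001,0],"turn":0},{"delta_pos":[0,0.002,0],"turn":0},{"delta_pos":[0,0.003,0],"turn":0},{"delta_pos":[0,0.004,0],"turn":0},{"delta_pos":[0,0.005,0],"turn":0},{"delta_pos":[0,0.005,0],"turn":0},{"delta_pos":[0,0.005,0],"turn":0},{"delta_pos":[0,0.005,0],"turn":0},{"delta_pos":[0,0.005,0],"turn":0},{"delta_pos":[0,0.005,0],"turn":0}]'
python3 gap.py w10.png
```

```text
time_s: 15.45
tcp_pos: [0.5353, -0.0338, 0.0235]
orientation: [-0.44, 0.552, 0.434, 0.559]
contact_force: [10.5, -2.9, -4.1]
opening: 0.647
[ 0.5353 -0.0338  0.0235] F tool [  4.2 -10.8  -0.4] tq [ 0.03  0.15 -2.25]
```

```bash
python3 -m pendant '[{"delta_pos":[0,-0.001,0.0005],"turn":0},{"delta_pos":[0,-0.001,0.001],"turn":0},{"delta_pos":[0,-0.001,0.0015],"turn":0},{"delta_pos":[0,-0.001,0.002],"turn":0},{"delta_pos":[0,-0.001,0.0025],"turn":0},{"delta_pos":[0,-0.001,0.003],"turn":0},{"delta_pos":[0,-0.001,0.0035],"turn":0},{"delta_pos":[0,-0.001,0.004],"turn":0},{"delta_pos":[0,-0.001,0.004],"turn":0},{"delta_pos":[0,-0.001,0.004],"turn":0}]'
python3 gap.py w11.png
```

```text
time_s: 16.5
tcp_pos: [0.5359, -0.0321, 0.0233]
orientation: [-0.44, 0.553, 0.434, 0.558]
contact_force: [-0.2, -6.2, -2.0]
opening: 0.651
[ 0.5359 -0.0321  0.0233] F tool [ 2.1 -1.2 -6.1] tq [-0.17  1.08 -0.03]
```

View pics/w11.png

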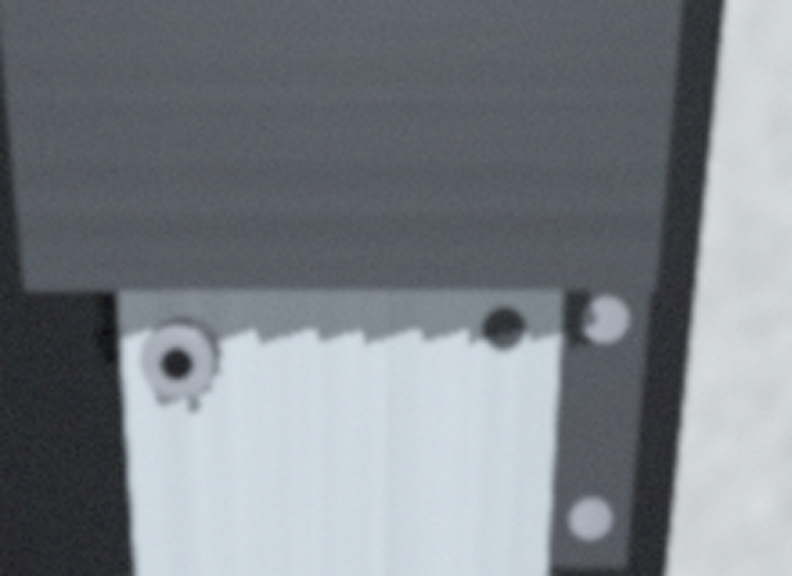

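```bash
python3 -m pendant '[{"delta_pos":[0,0,0],"turn":0},{"delta_pos":[0,0,0],"turn":0},{"delta_pos":[0,0,0],"turn":0},{"delta_pos":[0,0,0],"turn":0},{"delta_pos":[0,0,0],"turn":0},{"delta_pos":[-0.01,0,0],"turn":0},{"delta_pos":[-0.025,0,0],"turn":0},{"delta_pos":[-0.05,0,0],"turn":0},{"delta_pos":[-0.08,0,0],"turn":0},{"delta_pos":[-0.08,0,0],"turn":0}]' 0.82
python3 gap.py w12.png; python3 - <<'E'
from h import *
c=camera("side"); crop(c["img"],260,170,380,250,6,"d12.png")
E
```

```text
time_s: 17.55
tcp_pos: [0.5381, -0.0319, 0.0913]
orientation: [-0.442, 0.551, 0.432, 0.56]
contact_force: [0.2, -0.8, 1.3]
opening: 0.819
[ 0.5381 -0.0319  0.0913] F tool [-1.3 -0.4 -0.7] tq [-0.01 -0.04  0.03]
```

View pics/w12.png

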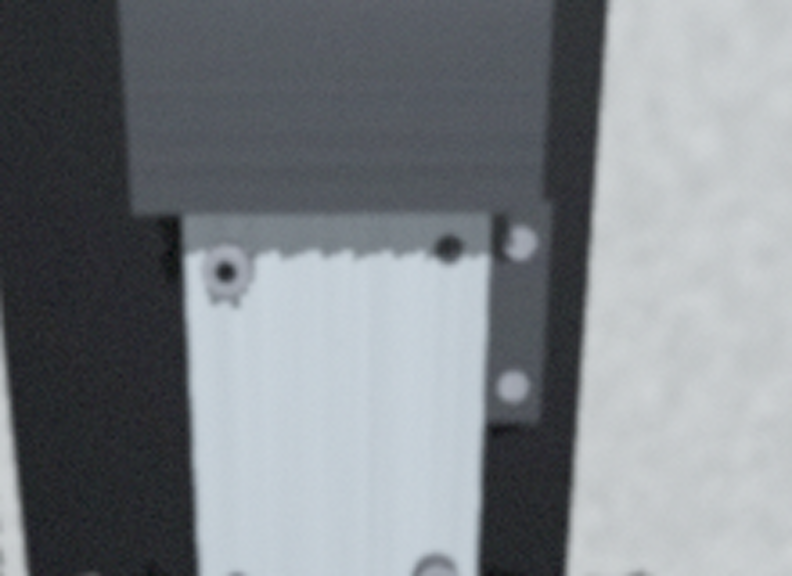

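View pics/d12.png

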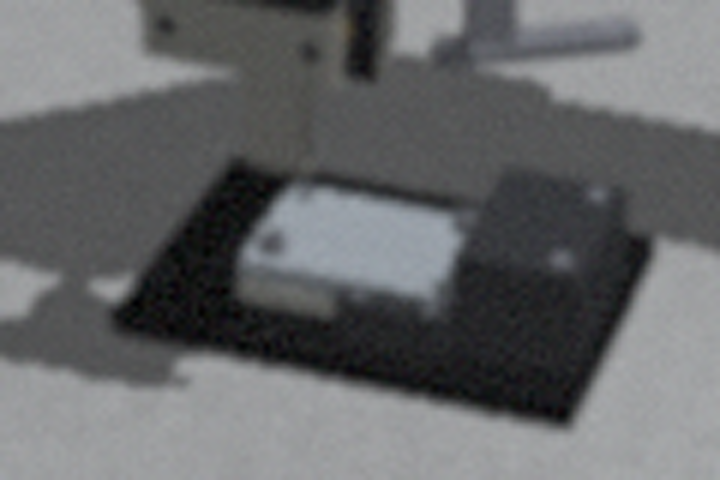

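```bash
python3 - <<'E'
from h import *
p=toolmat(); c=camera("wrist"); M=Rot.from_quat(p[1]).as_matrix(); print(M.round(4)); th=np.radians(-13.55)
J=lambda uv,z: np.array([[np.cos(th),np.sin(th)],[-np.sin(th),np.cos(th)]])@(ray(c,uv,z,p)[:2])*1000
g=cv2.GaussianBlur(cv2.cvtColor(c["img"],cv2.COLOR_RGB2GRAY),(3,3),0); gx=np.diff(g.astype(int),axis=1); gy=np.diff(g.astype(int),axis=0)
for r in (155,165,180,195,210,225):
    l=265+np.argmax(gx[r,265:285]); rr=345+np.argmin(gx[r,345:365]); f=360+np.argmax(gx[r,360:375]); b=370+np.argmax(gx[r,370:400])
    print(r,l,rr,f,b,J((l+.5,r),.032).round(1),J((rr+.5,r),.032).round(1),"fence outer y",J((f+.5,r),.03).round(1),"board y",J((b+.5,r),.012).round(1))
for u in (280,300,320,340): 
    a=130+np.argmax(abs(gy[130:146,u])); print(u,a,J((u,a+.5),.056).round(1))
crop(c["img"],330,120,390,220,6,"w12b.png"); cv2.imwrite("pics/w12f.png",c["img"][:,:,::-1])
E
```

```text
[[ 1.340e-02 -9.717e-01  2.357e-01]
 [-2.700e-03  2.357e-01  9.718e-01]
 [-9.999e-01 -1.360e-02  5.000e-04]]
155 270 357 362 384 [474.8  64.9] [474.9 125.9] fence outer y [475.2 129.7] board y [477.8 149.6]
165 271 356 360 383 [481.8  65.2] [482.  125.5] fence outer y [482.3 128.6] board y [485.6 149.4]
180 271 355 362 382 [492.7  64.7] [492.8 125.2] fence outer y [493.3 130.6] board y [497.5 149.4]
195 272 355 360 381 [503.9  64.9] [504.1 125.7] fence outer y [504.6 129.7] board y [509.8 149.5]
210 273 354 360 380 [515.5  65.1] [515.7 125.4] fence outer y [516.4 130.2] board y [522.5 149.6]
225 274 354 367 379 [527.5  65.3] [527.7 125.9] fence outer y [528.5 136.2] board y [535.7 149.6]
280 143 [464.4  74.6]
300 142 [463.8  86.9]
320 142 [463.8  99.1]
340 142 [463.8 111.3]
```

View pics/w12b.png

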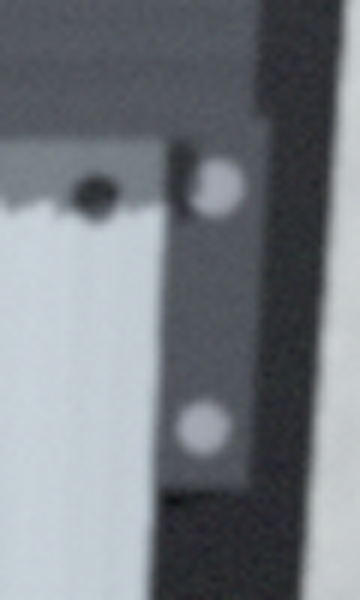

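View pics/w12f.png

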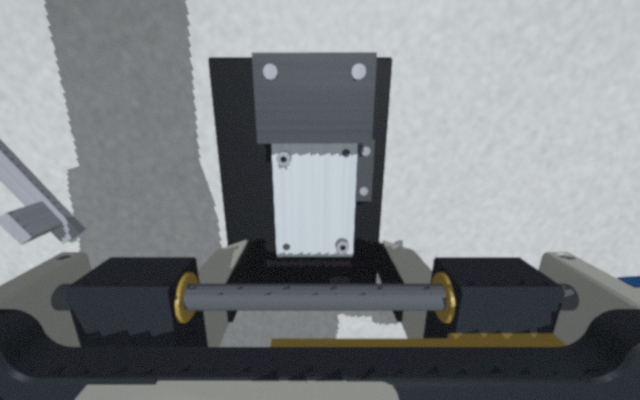

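```bash
python3 - <<'E'
from h import *
p=toolmat(); c=camera("wrist"); th=np.radians(-13.55)
R=np.array([[np.cos(th),-np.sin(th)],[np.sin(th),np.cos(th)]])
g=cv2.GaussianBlur(cv2.cvtColor(c["img"],cv2.COLOR_RGB2GRAY),(3,3),0); gy=np.diff(g.astype(int),axis=0)
for u in (290,305,320): 
    a=248+np.argmin(gy[248:262,u]); print(u,a,(R.T@ray(c,(u,a+.5),.032,p)[:2]*1000).round(1))
w=R@np.array([.573,.0955]); print(w); rel(w[0],w[1],.0915,76.45); rel(w[0],w[1],.0218,76.45)
E
```

```text
290 257 [553.7  76.2]
305 258 [554.6  87.9]
320 258 [554.6  99.7]
[ 0.57942608 -0.04140853]
p [ 0.5347 -0.032   0.087 ] q-zang 76.37 delta [-0.005  -0.0572  0.0017] turn -0.0008 (-0.1 deg)
p [ 0.5347 -0.032   0.087 ] q-zang 76.37 delta [ 0.0822 -0.0562  0.0017] turn -0.0008 (-0.1 deg)
```

```bash
python3 -m pendant '[{"delta_pos":[0,-0.03,0.0017],"turn":0},{"delta_pos":[0,-0.056,0.0017],"turn":0},{"delta_pos":[0,-0.056,0.0017],"turn":0},{"delta_pos":[0.02,-0.056,0.0017],"turn":0},{"delta_pos":[0.04,-0.056,0.0017],"turn":0},{"delta_pos":[0.06,-0.056,0.0017],"turn":0},{"delta_pos":[0.075,-0.056,0.0017],"turn":0},{"delta_pos":[0.08,-0.056,0.0017],"turn":0},{"delta_pos":[0.081,-0.056,0.0017],"turn":0},{"delta_pos":[0.081,-0.056,0.0017],"turn":0}]' 0
python3 gap.py w13.png
```

```text
time_s: 18.75
tcp_pos: [0.5794, -0.0413, 0.0229]
orientation: [-0.44, 0.553, 0.434, 0.558]
contact_force: [-0.2, 0.3, 0.1]
opening: 0.018
[ 0.5794 -0.0413  0.0229] F tool [-0.1  0.3  0.3] tq [ 0.04 -0.01  0.03]
```

View pics/w13.png

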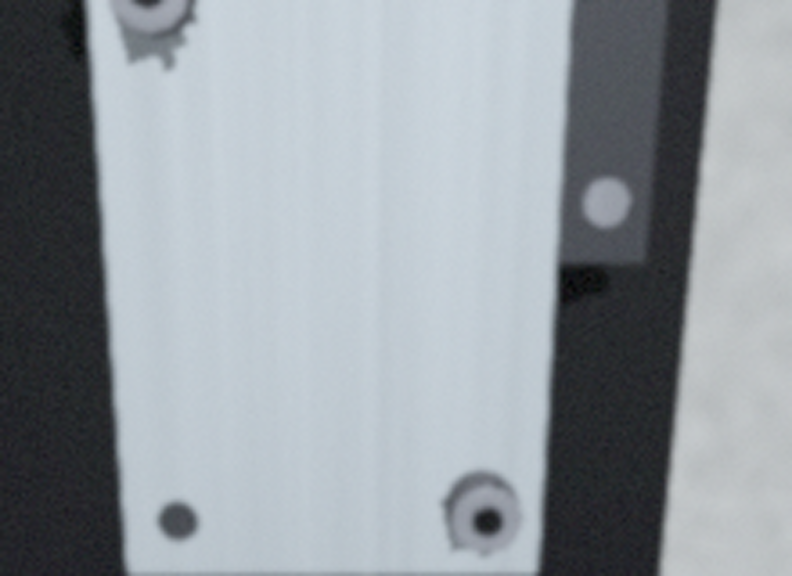

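```bash
python3 -m pendant '[{"delta_pos":[0,0.003,0],"turn":0},{"delta_pos":[0,0.006,0],"turn":0},{"delta_pos":[0,0.008,0],"turn":0},{"delta_pos":[0,0.01,0],"turn":0},{"delta_pos":[0,0.011,0],"turn":0},{"delta_pos":[0,0.012,0],"turn":0},{"delta_pos":[0,0.013,0],"turn":0},{"delta_pos":[0,0.014,0],"turn":0},{"delta_pos":[0,0.015,0],"turn":0},{"delta_pos":[0,0.015,0],"turn":0}]'
python3 gap.py w14.png
```

```text
time_s: 19.8
tcp_pos: [0.572, -0.0394, 0.0244]
orientation: [-0.442, 0.551, 0.432, 0.56]
contact_force: [7.4, -2.3, -0.8]
opening: 0.004
[ 0.572  -0.0394  0.0244] F tool [ 1.  -7.8 -0.5] tq [-0.02  0.15 -1.69]
```

```bash
python3 -m pendant '[{"delta_pos":[0,-0.015,0],"turn":0},{"delta_pos":[-0.01,-0.02,0],"turn":0},{"delta_pos":[-0.06,-0.02,0],"turn":0},{"delta_pos":[-0.11,-0.015,-0.03],"turn":0},{"delta_pos":[-0.16,-0.01,-0.09],"turn":0},{"delta_pos":[-0.16,0.0,-0.15],"turn":0},{"delta_pos":[-0.16,0.01,-0.21],"turn":0},{"delta_pos":[-0.16,0.02,-0.26],"turn":0},{"delta_pos":[-0.16,0.02,-0.26],"turn":0},{"delta_pos":[-0.16,0.02,-0.26],"turn":0}]' 0.6
python3 - <<'E'
from h import *
p=toolmat(); M=Rot.from_quat(p[1]).as_matrix(); c=camera("wrist"); np.save("p15.npy",np.r_[p[0],p[1]]); print(p,M.round(3),observe()["qd"].round(3)); cv2.imwrite("pics/w15.png",c["img"][:,:,::-1])
E
```

```text
time_s: 20.85
tcp_pos: [0.5033, -0.2386, 0.1519]
orientation: [-0.44, 0.553, 0.431, 0.561]
contact_force: [0.4, 0.8, 0.2]
opening: 0.602
(array([ 0.5033196 , -0.23860141,  0.15194011]), array([-0.44046912,  0.55256039,  0.43127652,  0.56094967])) [[ 0.017 -0.971  0.24 ]
 [-0.003  0.24   0.971]
 [-1.    -0.018  0.001]] [-0.031  0.006 -0.024 -0.006 -0.001 -0.005  0.   ]
```

View pics/w15.png

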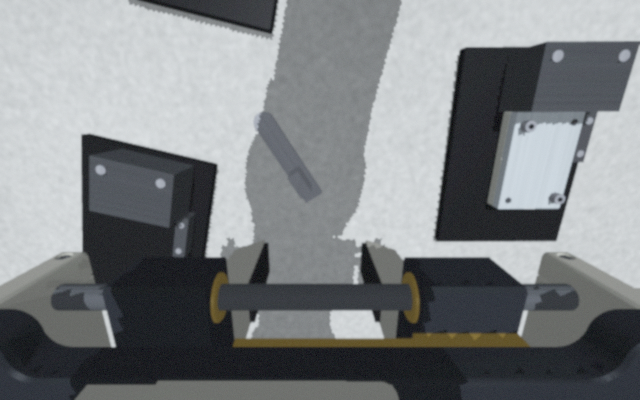

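```bash
python3 - <<'E'
from h import *
for i in range(4): camera("side")
p=toolmat(); c=camera("wrist"); np.save("p15.npy",np.r_[p[0],p[1]]); print(p[0],observe()["qd"].round(3)); np.save("w15.npy",c["img"]); crop(c["img"],245,100,335,210,7,"w15c.png")
s=camera("side"); crop(s["img"],320,160,375,190,14,"d15.png")
E
```

```text
[ 0.5055685  -0.2353546   0.15181052] [ 0.003  0.002  0.006 -0.001  0.002 -0.003 -0.   ]
```

View pics/w15c.png

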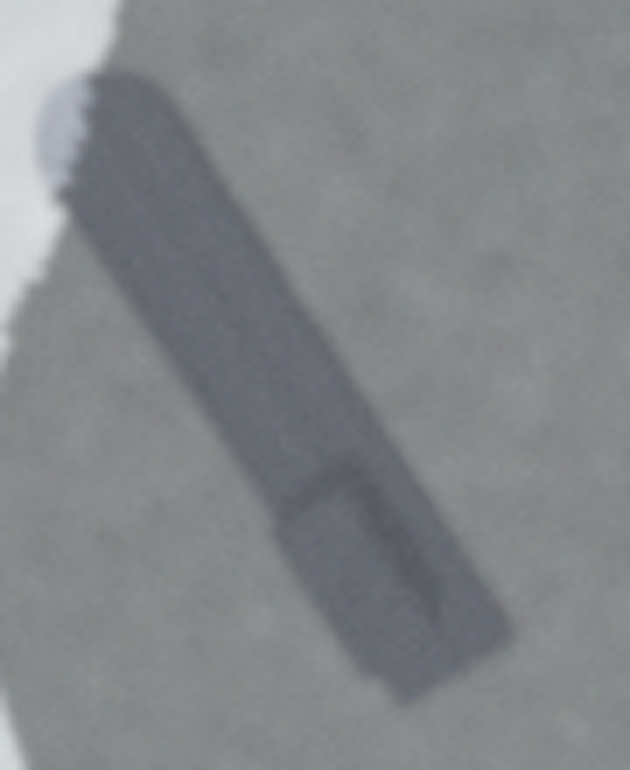

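View pics/d15.png

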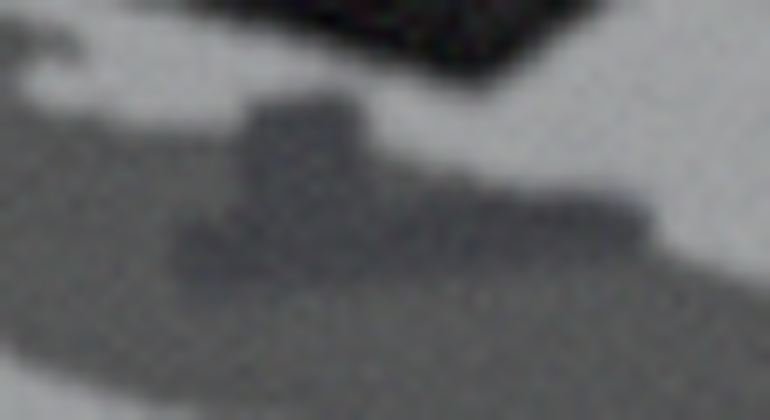

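```bash
python3 - <<'E'
from h import *
v=np.load("p15.npy"); p=(v[:3],v[3:]); c=camera("wrist")
W=lambda u,v,z:ray(c,(245+u/7-.5,100+v/7-.5),z,p)[:2]
e1=W(200,140,.008);e2=W(513,632,.008); f1=W(85,225,.008); f2=W(270,500,.008); t2=W(405,705,.008)
d=(e2-e1)/np.linalg.norm(e2-e1); d2=(f2-f1)/np.linalg.norm(f2-f1); n=np.array([-d[1],d[0]])
print("yaw",np.degrees(np.arctan2(d[1],d[0])),np.degrees(np.arctan2(d2[1],d2[0])),"width",(e1-f1)@n,(e1-f2)@n,"tail corner diff along",(e2-t2)@d,np.linalg.norm(e2-t2))
n1=W(38,140,.008); n2=W(130,72,.008)
for q in(n1,n2): print("nose pt: along from tail",(q-e2)@d,(q-e2)@n)
sgn=np.sign((e1-f1)@n)
tail=(e2)-sgn*n*.010; org=tail-d*.050; tab=org+d*.025
print("origin",org,"tab",tab)
# tab top z=.038 corners: crop (275,530),(350,460),(440,610),(375,680)
P=[W(*q,.038) for q in [(275,530),(350,462),(440,615),(375,685)]]; m=np.mean(P,0); print("tab top",m, [np.linalg.norm(P[i]-P[i-1]).round(4) for i in range(4)])
print("d",d)
E
```

```text
yaw 18.22715138660122 18.697251454016502 width 0.019993205454138442 0.019617484827143948 tail corner diff along -0.0011262952825369756 0.019718528691232376
nose pt: along from tail -0.09389341252172853 -0.01891449169793412
nose pt: along from tail -0.09453032325666295 -0.0030911108369710886
origin [ 0.45787641 -0.25471668] tab [ 0.48162201 -0.24689706]
tab top [ 0.48186856 -0.24579959] [np.float64(0.0247), np.float64(0.0134), np.float64(0.0234), np.float64(0.0131)]
d [0.94982394 0.31278506]
```

```bash
python3 - <<'E'
from h import *
rel(.4817,-.2465,.07,108.4);rel(.4817,-.2465,.022,108.4)
E
```

```text
p [ 0.5054 -0.2362  0.1518] q-zang 76.46 delta [ 0.1017  0.0276 -0.0196] turn -0.3549 (-31.9 deg)
p [ 0.5054 -0.2362  0.1518] q-zang 76.46 delta [ 0.1617  0.0287 -0.0197] turn -0.3549 (-31.9 deg)
```

```bash
python3 -m pendant '[{"delta_pos":[0.01,0.01,-0.007],"turn":-0.08},{"delta_pos":[0.03,0.02,-0.014],"turn":-0.17},{"delta_pos":[0.05,0.028,-0.0196],"turn":-0.26},{"delta_pos":[0.07,0.028,-0.0196],"turn":-0.355},{"delta_pos":[0.09,0.028,-0.0196],"turn":-0.355},{"delta_pos":[0.1,0.028,-0.0196],"turn":-0.355},{"delta_pos":[0.1,0.028,-0.0196],"turn":-0.355},{"delta_pos":[0.1,0.028,-0.0196],"turn":-0.355},{"delta_pos":[0.1,0.028,-0.0196],"turn":-0.355},{"delta_pos":[0.1,0.028,-0.0196],"turn":-0.355}]' 0.5
python3 - <<'E'
from h import *
rel(.4817,-.2465,.022,108.4)
p=toolmat(); c=camera("wrist"); crop(c["img"],160,100,480,340,2.5,"w16.png")
E
```

```text
time_s: 22.25
tcp_pos: [0.482, -0.2466, 0.0722]
orientation: [0.58, -0.411, -0.567, -0.417]
contact_force: [-0.2, 0.3, -0.1]
opening: 0.496
p [ 0.482  -0.2466  0.0722] q-zang 108.41 delta [0.0627 0.0015 0.0009] turn 0.0001 (0.0 deg)
```

View pics/w16.png

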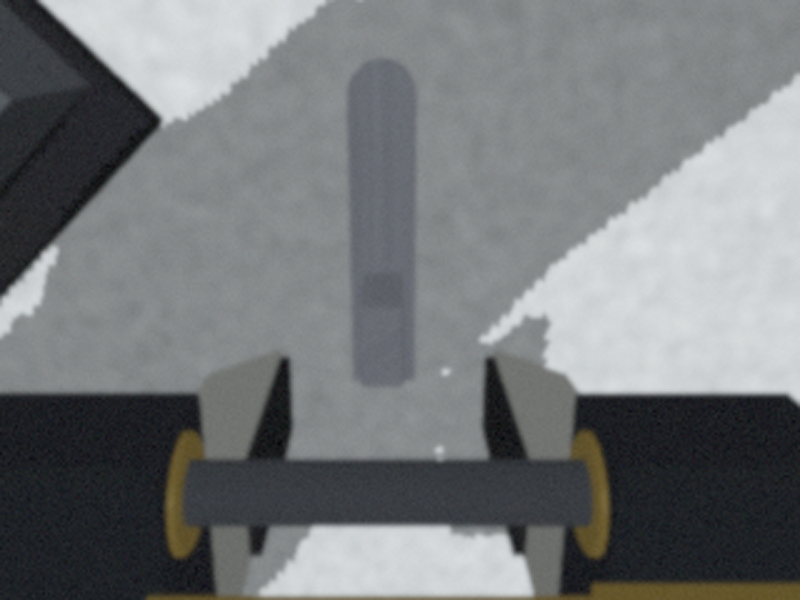

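```bash
python3 -m pendant '[{"delta_pos":[0.015,0.0015,0],"turn":0},{"delta_pos":[0.03,0.0015,0],"turn":0},{"delta_pos":[0.045,0.0015,0],"turn":0},{"delta_pos":[0.057,0.0015,0],"turn":0},{"delta_pos":[0.062,0.0015,0],"turn":0},{"delta_pos":[0.0625,0.0015,0],"turn":0},{"delta_pos":[0.0625,0.0015,0],"turn":0},{"delta_pos":[0.0625,0.0015,0],"turn":0},{"delta_pos":[0.0625,0.0015,0],"turn":0},{"delta_pos":[0.0625,0.0015,0],"turn":0}]'
python3 -m pendant '[{"delta_pos":[0,0,0],"turn":0},{"delta_pos":[0,0,0],"turn":0},{"delta_pos":[0,0,0],"turn":0},{"delta_pos":[0,0,0],"turn":0},{"delta_pos":[0,0,0],"turn":0},{"delta_pos":[0,0,0],"turn":0},{"delta_pos":[0,0,0],"turn":0},{"delta_pos":[0,0,0],"turn":0},{"delta_pos":[0,0,0],"turn":0},{"delta_pos":[0,0,0],"turn":0}]' 0
python3 - <<'E'
from h import *
print(observe()["opening"]*92, toolmat()[0])
th=np.radians(-13.55); R=np.array([[np.cos(th),-np.sin(th)],[np.sin(th),np.cos(th)]])
# pre-insert: tab at jig x = +42, y 0 -> nose tip at -33
w=R@np.array([.509+.042,.0955]); print(w); rel(w[0],w[1],.10,76.45); rel(w[0],w[1],.07,76.45)
p=toolmat(); c=camera("wrist"); crop(c["img"],220,80,420,280,3,"w17.png")
E
```

```text
time_s: 23.3
tcp_pos: [0.482, -0.2474, 0.0225]
orientation: [0.58, -0.411, -0.567, -0.417]
contact_force: [0.5, -0.7, -0.4]
opening: 0.495
time_s: 24.3
tcp_pos: [0.4821, -0.2474, 0.0225]
orientation: [0.58, -0.411, -0.567, -0.417]
contact_force: [-0.6, -0.7, -0.3]
opening: 0.129
11.881887452598423 [ 0.48210475 -0.24743583  0.0225146 ]
[ 0.55803843 -0.03625406]
p [ 0.4821 -0.2474  0.0225] q-zang 108.40 delta [-0.096  -0.1752  0.2195] turn 0.3550 (32.0 deg)
p [ 0.4821 -0.2474  0.0225] q-zang 108.40 delta [-0.0585 -0.1745  0.2199] turn 0.3550 (32.0 deg)
```

View pics/w17.png

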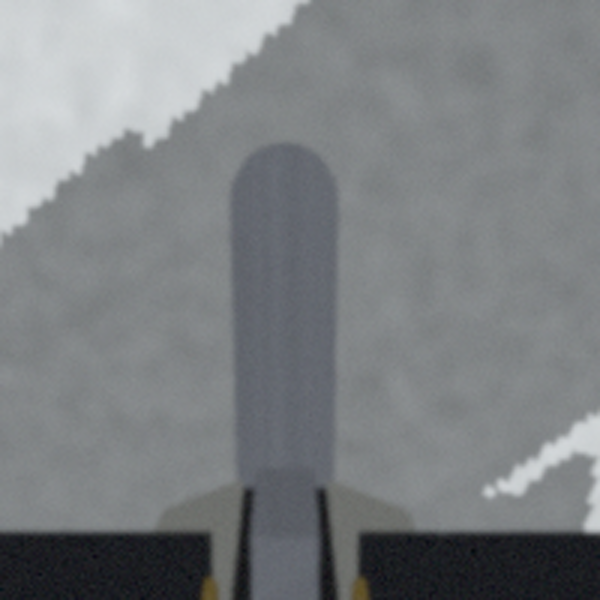

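```bash
python3 -m pendant '[{"delta_pos":[-0.05,0,0],"turn":0},{"delta_pos":[-0.1,0,0],"turn":0},{"delta_pos":[-0.12,-0.03,0.03],"turn":0.06},{"delta_pos":[-0.12,-0.06,0.07],"turn":0.13},{"delta_pos":[-0.12,-0.1,0.12],"turn":0.2},{"delta_pos":[-0.12,-0.14,0.17],"turn":0.28},{"delta_pos":[-0.12,-0.175,0.21],"turn":0.355},{"delta_pos":[-0.11,-0.175,0.22],"turn":0.355},{"delta_pos":[-0.096,-0.175,0.22],"turn":0.355},{"delta_pos":[-0.096,-0.175,0.22],"turn":0.355}]'
python3 - <<'E'
from h import *
for i in range(3): camera("side")
p=toolmat(); M=Rot.from_quat(p[1]).as_matrix(); c=camera("wrist"); print(p[0],M.round(3),observe()["opening"],observe()["qd"].round(3)); cv2.imwrite("pics/w18.png",c["img"][:,:,::-1]); np.save("p18.npy",np.r_[p[0],p[1]]); np.save("w18.npy",c["img"])
crop(c["img"],220,20,420,220,4,"w18c.png")
E
```

```text
time_s: 25.35
tcp_pos: [0.5554, -0.0372, 0.0977]
orientation: [-0.442, 0.552, 0.433, 0.559]
contact_force: [-1.2, 0.3, -2.1]
opening: 0.128
[ 0.55710277 -0.03839467  0.09959253] [[ 0.019 -0.971  0.237]
 [-0.005  0.237  0.971]
 [-1.    -0.02  -0.   ]] 0.12907592977068036 [-0.002 -0.009 -0.008 -0.005 -0.002 -0.001 -0.004]
```

View pics/w18c.png

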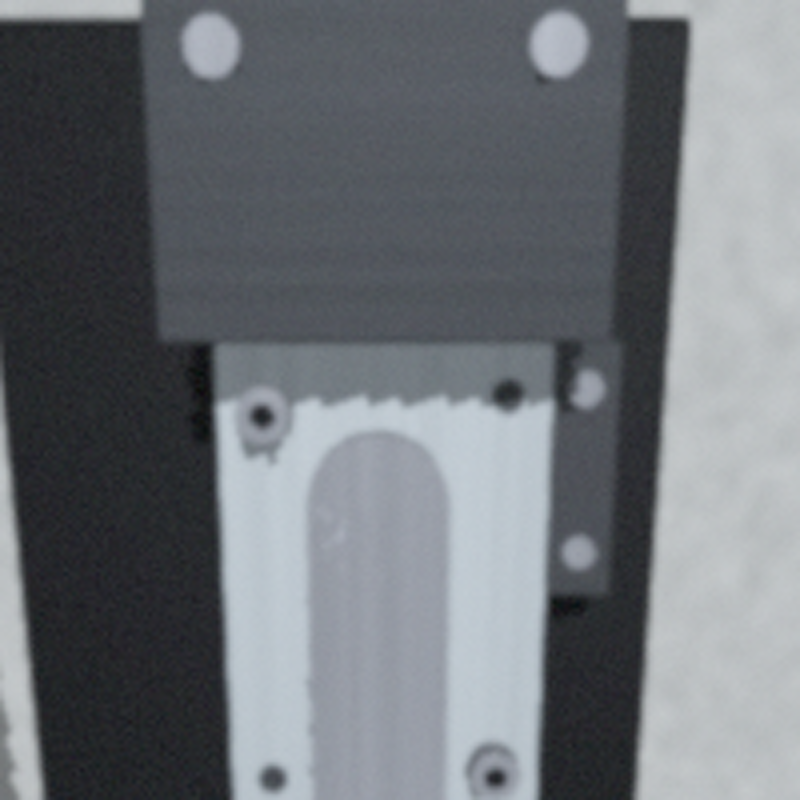

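```bash
python3 - <<'E'
from h import *
v=np.load("p18.npy"); p=(v[:3],v[3:]); M=Rot.from_quat(p[1]).as_matrix(); c=camera("wrist"); print(toolmat()[0])
G=Rot.from_quat([.58,-.411,-.567,-.417]).as_matrix(); B=M@G.T; bz=B@[0,0,1]; print("bar z",bz.round(4)); bx=B@[np.cos(np.radians(18.4)),np.sin(np.radians(18.4)),0]; print("bar x",bx.round(4),np.degrees(np.arctan2(bx[1],bx[0])))
T=lambda u,v_,z:(M.T@(ray(c,(220+u/4-.5,20+v_/4-.5),z,p)-p[0])*1000).round(1)
zb=p[0][2]-.0225+.008
for v_,a,b in [(520,307,449),(700,312,447)]: print("bar",T(a,v_,zb),T(b,v_,zb))
for v_,a,b in [(450,217,552),(600,225,548),(750,233,541)]: print("stack",T(a,v_,.032),T(b,v_,.032))
print("fence",T(160,335,.056),T(612,335,.056),T(150,200,.056),T(621,200,.056))
print("nose",T(378,430,zb),"stack end",T(382,345,.032))
E
```

```text
[ 0.55773297 -0.03780845  0.10017321]
bar z [-0.0044 -0.0089  1.    ]
bar x [ 0.9717 -0.2363  0.0022] -13.666003122279655
bar [13.3 63.  -8.9] [13.3 62.9 10.8]
bar [13.8 37.1 -8.7] [13.8 37.  11. ]
stack [ 66.2  69.6 -28.1] [66.2 69.5 32.2]
stack [ 66.8  42.2 -27.9] [66.8 42.2 32.7]
stack [ 67.4  12.6 -27.6] [67.3 12.6 32.7]
fence [ 41.9  88.2 -32.9] [41.8 88.1 37.3] [ 41.5 107.3 -33.3] [ 41.5 107.3  37.4]
nose [13. 75.  1.] stack end [65.9 87.4  1.6]
```

```bash
python3 -m pendant '[{"delta_pos":[0.01,0,0.0007],"turn":0},{"delta_pos":[0.02,0,0.0007],"turn":0},{"delta_pos":[0.03,0,0.0007],"turn":0},{"delta_pos":[0.04,0,0.0007],"turn":0},{"delta_pos":[0.048,0,0.0007],"turn":0},{"delta_pos":[0.052,0,0.0007],"turn":0},{"delta_pos":[0.054,0,0.0007],"turn":0},{"delta_pos":[0.055,0,0.0007],"turn":0},{"delta_pos":[0.055,0,0.0007],"turn":0},{"delta_pos":[0.055,0,0.0007],"turn":0}]'
python3 gap.py w19.png
python3 - <<'E'
from h import *
c=camera("side"); crop(c["img"],270,180,370,245,8,"d19.png")
E
```

```text
time_s: 26.6
tcp_pos: [0.559, -0.0375, 0.0565]
orientation: [-0.443, 0.551, 0.431, 0.561]
contact_force: [0.2, 0.0, -1.7]
opening: 0.13
[ 0.559  -0.0375  0.0565] F tool [ 1.7 -0.1  0.1] tq [ 0.01 -0.02  0.01]
```

View pics/w19.png

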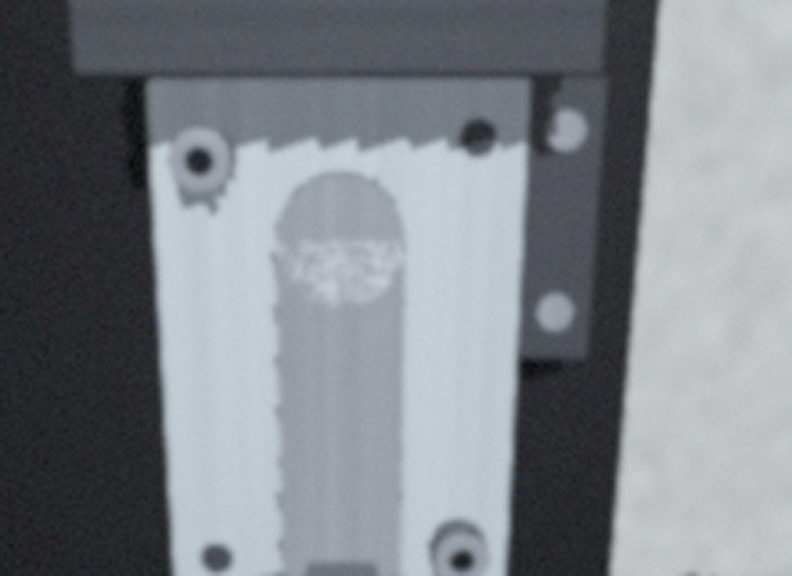

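View pics/d19.png

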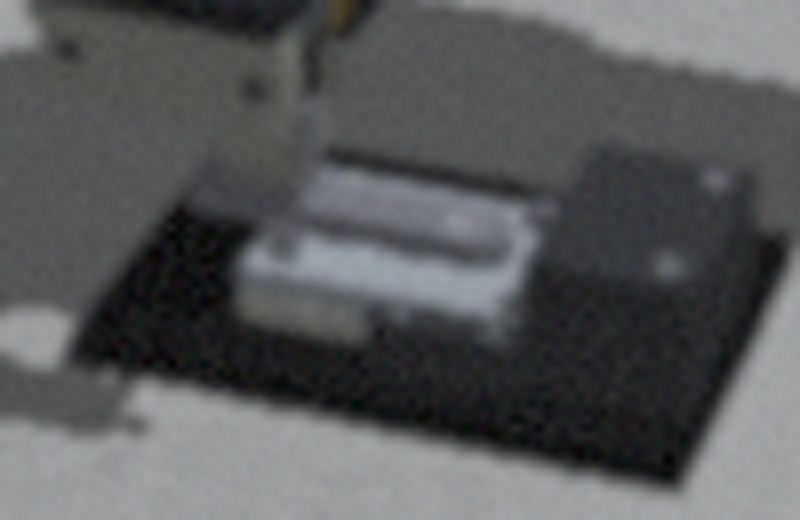

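```bash
python3 -m pendant '[{"delta_pos":[0.0003,0.003,0],"turn":0},{"delta_pos":[0.0006,0.006,0],"turn":0},{"delta_pos":[0.0008,0.009,0],"turn":0},{"delta_pos":[0.0008,0.012,0],"turn":0},{"delta_pos":[0.0008,0.015,0],"turn":0},{"delta_pos":[0.0008,0.018,0],"turn":0},{"delta_pos":[0.0008,0.021,0],"turn":0},{"delta_pos":[0.0008,0.024,0],"turn":0},{"delta_pos":[0.0008,0.025,0],"turn":0},{"delta_pos":[0.0008,0.025,0],"turn":0}]'
python3 gap.py w20.png
```

```text
time_s: 27.7
tcp_pos: [0.5395, -0.0328, 0.0554]
orientation: [-0.443, 0.551, 0.431, 0.561]
contact_force: [-0.0, 0.4, -1.7]
opening: 0.126
[ 0.5395 -0.0328  0.0554] F tool [1.7 0.1 0.3] tq [-0.03 -0.02 -0.04]
```

View pics/w20.png

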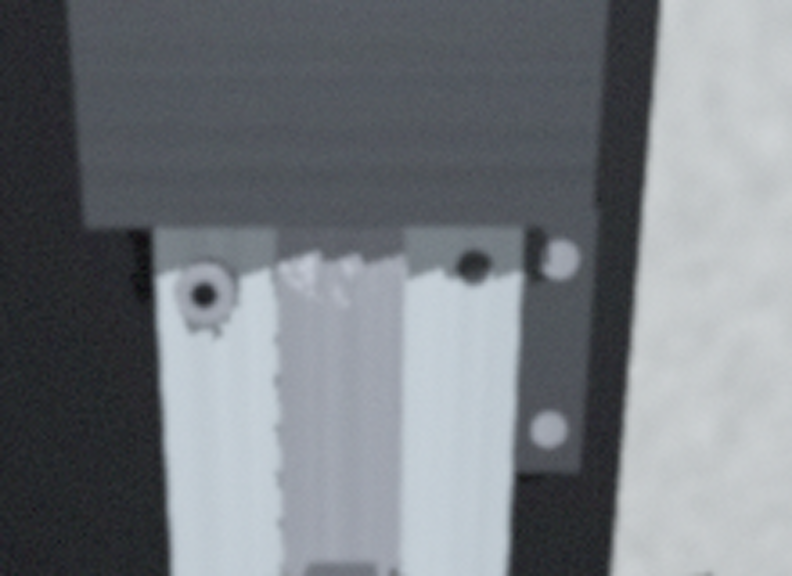

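```bash
python3 -m pendant '[{"delta_pos":[0,0.003,0],"turn":0},{"delta_pos":[0,0.006,0],"turn":0},{"delta_pos":[0,0.009,0],"turn":0},{"delta_pos":[0,0.012,0],"turn":0},{"delta_pos":[0,0.015,0],"turn":0},{"delta_pos":[0,0.018,0],"turn":0},{"delta_pos":[0,0.021,0],"turn":0},{"delta_pos":[0,0.023,0],"turn":0},{"delta_pos":[0,0.0245,0],"turn":0},{"delta_pos":[0,0.0245,0],"turn":0}]'
python3 gap.py w21.png
```

```text
time_s: 28.75
tcp_pos: [0.5204, -0.0281, 0.055]
orientation: [-0.443, 0.551, 0.431, 0.561]
contact_force: [0.1, 1.1, -1.6]
opening: 0.128
[ 0.5204 -0.0281  0.055 ] F tool [1.6 0.2 1.1] tq [-0.01 -0.03  0.02]
```

```bash
python3 -m pendant '[{"delta_pos":[0,0.001,0],"turn":0},{"delta_pos":[0,0.002,0],"turn":0},{"delta_pos":[0,0.003,0],"turn":0},{"delta_pos":[0,0.004,0],"turn":0},{"delta_pos":[0,0.005,0],"turn":0},{"delta_pos":[0,0.006,0],"turn":0},{"delta_pos":[0,0.007,0],"turn":0},{"delta_pos":[0,0.008,0],"turn":0},{"delta_pos":[0,0.008,0],"turn":0},{"delta_pos":[0,0.008,0],"turn":0}]'
python3 gap.py w22.png
```

```text
time_s: 29.8
tcp_pos: [0.516, -0.027, 0.0555]
orientation: [-0.443, 0.55, 0.43, 0.562]
contact_force: [6.0, -2.0, -2.2]
opening: 0.127
[ 0.516  -0.027   0.0555] F tool [ 2.3 -6.2 -0.5] tq [-0.    0.13 -1.3 ]
```

View pics/w22.png

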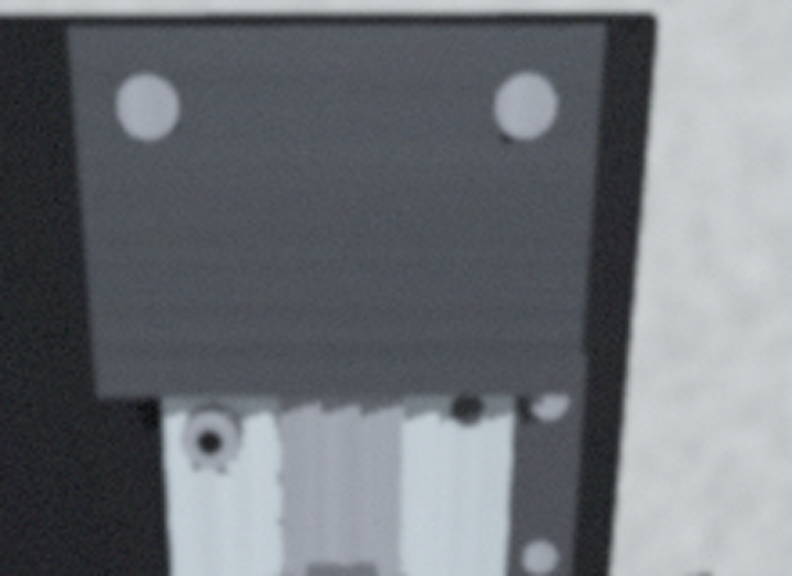

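```bash
python3 -m pendant '[{"delta_pos":[0.0005,0,0],"turn":0},{"delta_pos":[0.0005,0,0],"turn":0},{"delta_pos":[0.0005,0,0],"turn":0},{"delta_pos":[0.0005,0,0],"turn":0},{"delta_pos":[0.0005,0,0],"turn":0},{"delta_pos":[0.0005,0,0],"turn":0},{"delta_pos":[0.0005,0,0],"turn":0},{"delta_pos":[0.0005,0,0],"turn":0},{"delta_pos":[0.0005,0,0],"turn":0},{"delta_pos":[0.0005,0,0],"turn":0}]' 0.32
python3 gap.py w23.png
python3 -m pendant '[{"delta_pos":[-0.01,0,0],"turn":0},{"delta_pos":[-0.025,0,0],"turn":0},{"delta_pos":[-0.05,0,0],"turn":0},{"delta_pos":[-0.09,0,0],"turn":0},{"delta_pos":[-0.13,-0.03,0],"turn":0},{"delta_pos":[-0.16,-0.06,0],"turn":0},{"delta_pos":[-0.16,-0.1,0],"turn":0},{"delta_pos":[-0.16,-0.12,0],"turn":0},{"delta_pos":[-0.16,-0.12,0],"turn":0},{"delta_pos":[-0.16,-0.12,0],"turn":0}]'
python3 - <<'E'
from h import *
for i in range(4): d=camera("side")
p=toolmat(); c=camera("wrist"); np.save("p24.npy",np.r_[p[0],p[1]]); print(p[0],observe()["contact_force"]); crop(c["img"],220,20,400,200,4.4,"w24.png"); cv2.imwrite("pics/w24f.png",c["img"][:,:,::-1])
crop(d["img"],270,180,370,245,8,"d24.png"); s=camera("scene"); cv2.imwrite("pics/s24.png",s["img"][:,:,::-1])
E
```

```text
time_s: 30.85
tcp_pos: [0.516, -0.0269, 0.0551]
orientation: [-0.443, 0.55, 0.43, 0.562]
contact_force: [0.2, 0.1, 0.3]
opening: 0.317
[ 0.516  -0.0269  0.0551] F tool [-0.3 -0.2  0.1] tq [0.08 0.   0.01]
time_s: 31.9
tcp_pos: [0.6056, -0.0489, 0.1858]
orientation: [-0.443, 0.55, 0.43, 0.562]
contact_force: [-0.7, -0.2, -0.2]
opening: 0.32
[ 0.60521293 -0.04871714  0.18551186] [-0.2211538  -0.15209745 -0.41659713]
```

View pics/w24.png

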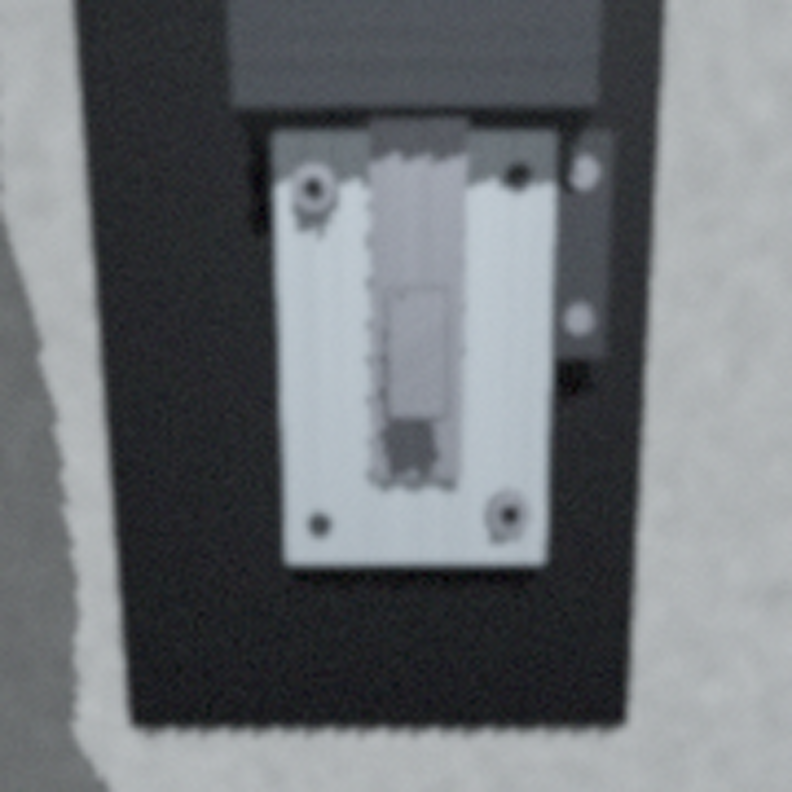

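View pics/d24.png

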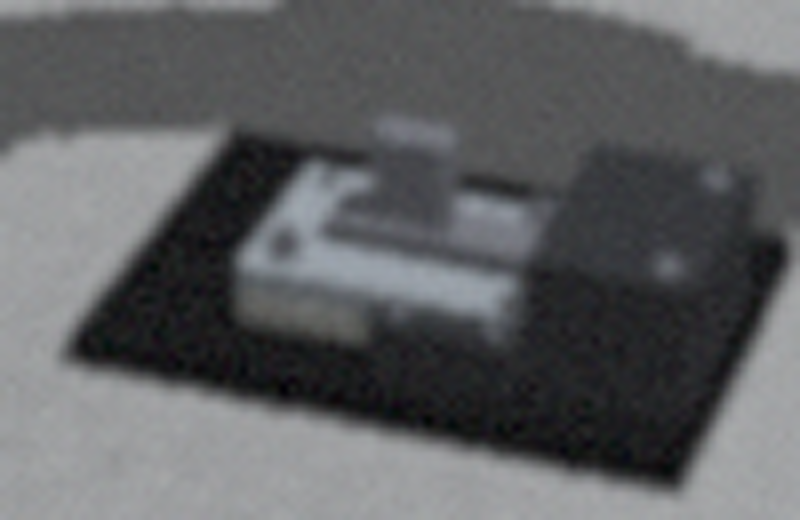

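View pics/s24.png

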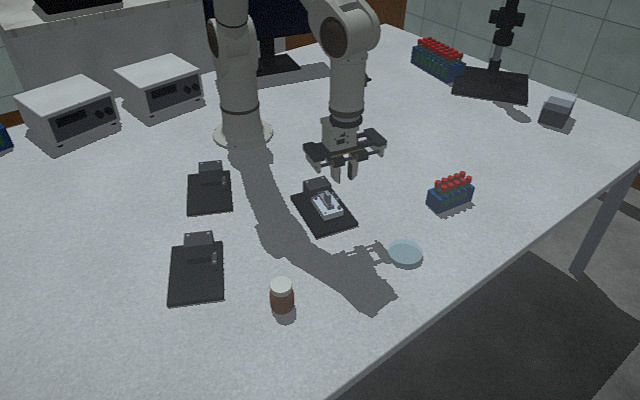

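```bash
python3 - <<'E'
from h import *
v=np.load("p24.npy"); p=(v[:3],v[3:]); c=camera("wrist"); th=np.radians(-13.55)
R=np.array([[np.cos(th),-np.sin(th)],[np.sin(th),np.cos(th)]])
W=lambda u,v_,z:(R.T@ray(c,(220+u/4.4-.5,20+v_/4.4-.5),z,p)[:2]*1000).round(1)
print("board L/R",W(108,500,.012),W(644,500,.012),"end",W(380,723,.012),"corners",W(133,723,.012),W(627,723,.012))
print("cover end",W(300,567,.032),W(530,567,.032),"sides",W(275,250,.032),W(556,250,.032),W(283,540,.032),W(548,540,.032))
print("fence top face",W(240,108,.056),W(590,108,.056),"sides",W(230,60,.056),W(601,60,.056))
print("base far/bar tail",W(412,488,.040),"bar sides",W(369,200,.04),W(467,200,.04),W(371,470,.04),W(458,470,.04),"tab",W(389,415,.07),W(445,415,.07))
print("side fence end",W(590,358,.03),"face",W(557,300,.03))
E
```

```text
board L/R [541.   20.3] [541.4 151. ] end [597.2  85.9] corners [597.   22.2] [597.4 149.6]
cover end [554.7  68.4] [554.8 121.9] sides [487.1  65.2] [487.2 125.8] [548.5  64.7] [548.7 125.9]
fence top face [464.2  61.9] [464.4 129.1] sides [456.1  60.3] [456.3 130.9]
base far/bar tail [536.4  94.5] bar sides [478.3  85.9] [478.4 106.2] [532.5  85.5] [532.5 104.7] tab [520.3  90.2] [520.3 101.2]
side fence end [509.1 134.2] face [497.1 126.5]
```

```bash
python3 - <<'E'
from h import *
for i in range(2): camera("scene")
p=toolmat(); c=camera("wrist"); print(p[0]); crop(c["img"],280,70,350,140,10,"w25.png")
th=np.radians(-13.55); R=np.array([[np.cos(th),-np.sin(th)],[np.sin(th),np.cos(th)]])
g=cv2.GaussianBlur(cv2.cvtColor(c["img"],cv2.COLOR_RGB2GRAY),(3,3),0).astype(int)
for u in (307,310,313,316,319): print(u,g[104:136,u].tolist())
for r in (110,115,120,125,130): print(r,(R.T@ray(c,(313,r),.04,p)[:2]*1000).round(1),(R.T@ray(c,(313,r),.07,p)[:2]*1000).round(1))
E
```

```text
[ 0.60591513 -0.04894783  0.18549301]
307 [132, 132, 128, 123, 119, 122, 126, 129, 129, 130, 130, 125, 115, 107, 105, 109, 112, 116, 121, 127, 131, 132, 131, 126, 122, 127, 145, 166, 179, 184, 185, 185]
310 [147, 147, 147, 149, 149, 147, 145, 143, 138, 124, 105, 91, 87, 85, 85, 85, 85, 85, 86, 86, 88, 92, 102, 113, 123, 141, 162, 178, 186, 187, 187, 186]
313 [150, 150, 149, 148, 148, 148, 148, 147, 140, 125, 106, 91, 86, 87, 88, 87, 87, 87, 87, 87, 92, 105, 119, 123, 121, 126, 142, 164, 179, 184, 185, 185]
316 [150, 149, 147, 148, 149, 150, 149, 147, 141, 127, 108, 94, 88, 86, 85, 85, 85, 85, 84, 84, 86, 91, 100, 108, 117, 132, 154, 173, 182, 184, 183, 183]
319 [149, 149, 149, 150, 149, 150, 149, 147, 143, 135, 131, 132, 133, 132, 131, 129, 124, 118, 115, 119, 126, 130, 132, 129, 130, 143, 164, 179, 184, 185, 186, 185]
110 [518.3  94.5] [518.   94.6]
115 [522.8  94.5] [522.1  94.6]
120 [527.4  94.4] [526.2  94.6]
125 [532.1  94.4] [530.4  94.6]
130 [536.8  94.4] [534.7  94.5]
```

View pics/w25.png

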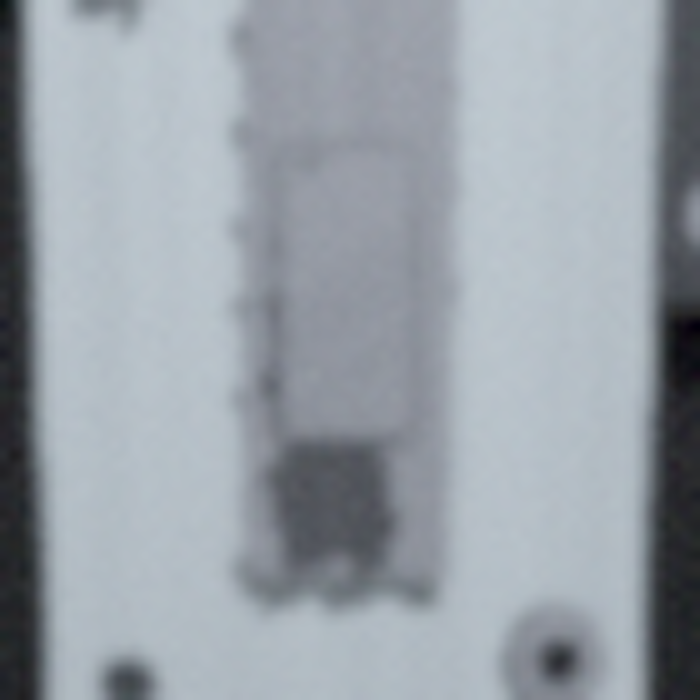

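The tail edge sits at jig x of about +24.7 mm, with home at +25. The plates are square and the tool is clear, so I'm handing in.

```bash
python3 -c "
from rig import *
print(observe()['time_s'],observe()['qd'].round(3)); print(sign_off())"
```

```text
32.4 [ 0.001  0.002 -0.    -0.002 -0.001 -0.    -0.   ]
the job is handed in; nothing more can be done
None
```

I handed the job in at 32.4 s. My last checks show both plates square in the corner and the bar at the hidden stop; no verdict was reported.

**What I did**
- I laid the cover on the base plate and gripped both across their long sides. I then pushed the stack into both fences (about 11 N against the thick one, 6 N against the side one) and pressed its end once more with closed fingers.
- I gripped the bar by its tab, slid it nose first into the slot until it met the stop at about 6 N, released it and backed off.

**Final wrist-camera checks**

| Item | Measured | Target |
|---|---|---|
| Cover plate, offset in x | about +0.6 mm | within 2.5 mm |
| Cover plate, offset in y | about 0 mm | within 2.5 mm |
| Bar tail, x in the jig | about +24.7 mm | +25 mm at home |
| Bar, offset in y | about 0 mm | within 5 mm |

The last pictures showed the tube rack, jar and dish apparently where they started. The tool was clear of everything and read almost no force.

**Where the checks disagreed or fell short**
- **Jig position:** the scene and side cameras put it up to about 15 mm away from the wrist camera. I trusted the wrist views and the contacts.
- **Bar tail:** a first reading of +27.2 mm was wrong because it included the bar's shadow. The tab's end read about 0.9 mm past its expected place, which still fits the bar being at the stop.
- **Base plate:** I did not measure it separately at the end. I only saw it flush with the cover in the side view.

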